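# Fit the red blow nozzle to the bench air coupler

### The arm

A 6-joint arm with a two-finger parallel gripper is mounted at the origin on the work surface. World frame = base frame: x ahead of the robot, y to its left, z up, the work surface at z = 0. Lengths are in m, angles in degrees, forces in N, time in s.
With the tool pointing down it reaches from about 0.35 to 0.875 m from the base axis. Payload 4.2 kg.
Tool frame: the origin (TCP) lies midway between the tips of the shut fingers; the grasp point (between the pads) lies r.pinch_z behind it (r.pinch_z is the distance from the TCP to the grasp point, in m); z points along the fingers, y is the direction in which the jaws open and shut (so a half turn about z gives the same grasp; the last joint's range is limited). The gripper opens to 87 mm and grips with 3 to 60 N. Pads are 19 mm wide; open, the fingers measure 117 mm over their backs; the gripper's body (75 mm by 190 mm) begins 51 mm behind the grasp point.
Start: joints at [77.842, 22.042, 0.453, 0, -68.411, -14.817], TCP at [0.283, 0.557, 0.223] pointing down, gripper open.
Joint ranges: [-179.83, 179.83], [-69.29, 118.12], [-61.27, 80.66], [-181.25, 117.63], [-171.15, -9.14], [-177.46, 177.46]. Speed limits (degrees/s): [159.86, 159.86, 180, 180, 180, 180].

### API

Orientations are given as a 3x3 rotation matrix whose columns are the frame's x, y, z axes.
In Python, from station import r gives the robot as it stands. The module is installed in compiled form; this text tells all that it offers.
- The arm moves only by the tool play_rows, never from a script. Its argument "deltas" is a list of rows, each a list of 7 numbers: the shift along the tool's x, y, z in units of 25 mm (1.0 is 25 mm), then the turn, a rotation vector about the tool's x, y, z in units of 5 degrees (1.0 is 5 degrees), then the finger opening in mm, from 0 to 87. In form: [[tx, ty, tz, wx, wy, wz, fingers], ...]. A call has 1 to 12 rows; each row is the pose to reach, as a shift and turn from the pose commanded when the call began, along the tool's axes at that moment; what a row does not reach only later rows make up. A row lasts 1/10 s, in which the tool goes at most 50 mm and 8.59 degrees, less where a joint would pass 70% of its speed; a pose out of reach is approached as far as the arm can. A call with a gripper value outside its range is refused whole. The fingers move at their own pace and stop on an object; the grip force is fixed at half the most. Time passes only in rows, so rows that repeat a pose let the fingers close. It gives the time, the measured TCP pose, the force and the opening at its end, in the units of the state.
- r.sense(): the state, without advancing time (a new reading comes with each control period).
- r.capture(name): name is "side" or "top"; returns a dict with "pixels" (384x512x3 uint8, red, green, blue), "camera_matrix" (3x3 intrinsics, pixels), "R" (3x3) and "t" (3): a world point X has camera coordinates R X + t. Camera axes: x right, y down, z forward; pixel columns grow to the right and rows downward; lengths in m; the calibration is good to about 2 mm. A picture is of the moment at which its call begins. There is no depth.
- r.finish_job(): hands the job in, once; it reports no verdict.
Trained networks look in the newest picture that a camera, given by its name, has taken for a name from the list of things; names that differ only in an ending like _2 or _b are one class to them, and where a whole thing is asked for, a point or a joint stands for the part that bears it (a point fixed in the world has none). Each returns a list of dicts, best first, with "score" (0 to 1); they miss things now and then, are a little off and sometimes report something else, mostly with a low value. They report only what shows in the picture. A call takes as long as a camera call. They do not tell look-alikes from the thing itself.
- r.spot_in(camera, target): "centre" ([x, y, z] in m, in world coordinates, good to about 4 mm: the middle of the surface that is visible of it).
- r.cut_out(camera, target): "region" (384x512 bool, what is visible of it).
The state is a dict: "time_s": time; "joints": joint angles; "joint_velocities": joint speeds; "effort": joint torques, N m; "tcp_pos": TCP position; "ee_rot": TCP orientation; "wrist_force": force on the tool from outside, world axes, zero at the start; "moment": the same for the moment, N m; "gripper_width": opening from 0.0 (shut) to 1.0 (fully open).
Only numpy, scipy, OpenCV 4.12 (cv2) and the standard library are available. Lean on these libraries where they do the work, as an engineer would, in place of code of your own. Each camera call takes 0.05 s, during which the arm holds its last target.

### The job

Connect the red blow nozzle to the air coupler on the bench: first pull the coupler's brass sleeve back (down) until it stays back by itself when you let go, then put the red nozzle's steel plug into the mouth and press it fully home, so that the sleeve springs forward (up) again and locks it. Go gently: the coupler stands on a soft rubber buffer and must never be pushed down hard into it; leave the blue nozzle, the can and the bottle where they are, and let go at the end.

Things in the scene. Friction and masses are not known exactly. Their poses are not given: they have to be found in the camera images.
- station: Square dark steel base plate of the air station, 100 x 100 mm, fixed to the bench at some yaw; origin at the centre of its underside, on the bench top. On a rubber buffer on it stands the coupler: a 62 mm square aluminium block (18 to 36 mm above the bench), a brass hexagon (to 50 mm) and an upright steel tube whose mouth is at 104 mm.
- mouth (a point): Centre of the coupler's open upper end, 104 mm above the bench at rest (it sinks with the coupler as the buffer gives). The bore runs straight down, 18 mm in diameter, flared to about 25 mm at the rim. The plug is home when its lower end is 50 mm below this point; 1.5 mm further down is a hard stop.
- sleeve (a joint): The coupler's sleeve, in m: 0 = forward (up), grows as it is pulled back (down), 0.015 = fully back at its stop. A spring pushes it forward with about 3 N at 0 and 7 N at 0.015. Pulled back 13 mm or more and let go, it stays back by itself at about 0.010 until a plug is seated.
- flange_top (a point): Point on the sleeve's axis level with the upper face of its blue flange; 72 mm above the bench with the sleeve forward; it moves with the sleeve. The sleeve is a brass tube around the steel tube: waist 36 mm in diameter, reaching 28 mm above this point (to grip); the flange, 58 mm in diameter, 6 mm thick, lies below this point (fingertips can push on it).
- head (a joint): How far the whole coupler is pushed down into its rubber buffer, in m: about 0 at rest, 0.001 for each 8 N of downward push. It must never exceed 0.002 (16 N): that would be too hard.
- red_nozzle: Blow nozzle to fit, some 122 mm long, upright in the stand, red grip resting on its top. Origin on the axis, 66 mm below the grip; z up. Steel plug below the grip: 16 mm in diameter; its length, 57 to 75 mm, differs and is not measured (its end lies up to 9 mm above or below the origin; groove 18 to 25 mm from the end). Red round grip 26 mm in diameter, 66 to 106 mm; brass tip to 122 mm.
- red_nozzle_grip (a point): Centre of the red grip (40 mm long), on the axis, 20 mm above the grip's lower end, 86 mm above the nozzle's origin.
- blue_nozzle: A like nozzle with a blue grip, standing in the other hole; leave it.
- stand: Wooden block, 75 x 180 x 77 mm, fixed, origin at the centre of its underside, long side along its y; two upright holes, 21 mm in diameter, at y = +50 and -50 mm, one nozzle in each (which is which varies).
- drink_can: Red drink can, 52 mm in diameter, 110 mm high, standing; origin at the centre of its underside; leave it.
- cordial_bottle: Amber bottle, 56 mm in diameter, 160 mm high, standing; origin at the centre of its underside; leave it.
- jaws (a point): Point on the bore's axis, 30 mm below the mouth, where two jaws block the plug while the sleeve is forward. With the sleeve back they open and a spring valve rises between them and holds them and the sleeve back. The plug, from 26 mm deep on, pushes the valve down (3 N at first, 6 to 10 N at the end); once it is home, the jaws close in its groove and the sleeve springs forward.
There are look-alikes about, which are no part of the job. What is shaped like the red_nozzle but turquoise is not meant.

How it is judged (in metres and radians):
On the way, in this order (a step that is already met when the one before it is completed fails the run):
1. the sleeve is pulled back and stays back with the hand off it, the nozzle not yet in (value of joint sleeve above 0.006 m and contact force between the fingers and station below 0.1 N and distance between red_nozzle and mouth above 0.03 m), for 0.2 s.
2. the red plug is in the mouth while the sleeve still stands back (value of joint sleeve above 0.006 m and z of red_nozzle in the frame of mouth below -0.01 m and horizontal distance between red_nozzle and mouth below 0.004 m), for 0.04 s.
3. the red plug is fully home and the sleeve has sprung forward (value of joint sleeve below 0.0025 m and z of red_nozzle in the frame of mouth below -0.039 m and horizontal distance between red_nozzle and mouth below 0.003 m), for 0.2 s.
At the end, for the whole second after the job is handed in: The red nozzle stands upright (within 0.12 rad) and at rest in the coupler, its origin (nominal plug end) more than 39 mm below the rim and within 3 mm of the bore's axis; the sleeve is forward (less than 2.5 mm back); the blue nozzle, the can and the bottle are within 15 mm of where they began (all of step 3 and angle between red_nozzle's own z axis and vertical below 0.12 rad and linear speed of red_nozzle below 0.02 m/s and distance of each of blue_nozzle, drink_can, cordial_bottle from where it was at the start of the episode below 0.015 m); the robot touches nothing.
It fails at once if the coupler is pushed down with more than about 16 N (2 mm into its buffer) (value of joint head above 0.002 m).
It fails at once if the blue nozzle, the can or the bottle is moved by more than 15 mm (distance of any of blue_nozzle, drink_can, cordial_bottle from where it was at the start of the episode above 0.015 m).
It also fails if it takes over 70 s, if anything falls off the work surface, if the arm or the gripper's body presses on something with over 40 N, if the wrist force passes 120 N, or if a joint passes its speed limit or range.

## Working session

There is one attempt and no reset: what is moved stays moved. The work goes in short steps, Python scripts to look and compute and a tool call to move; the robot and the scene stay as the last step left them, time stands still between calls to the robot, and variables do not carry over. Pictures are saved under pics/ and viewed, and the job is handed in when it is done.

Besides the shell and the picture viewer there is one more tool, called after "Call:" as a command line: name --pt "numbers of a row" for each row, then --argument value for the rest. play_rows: Moves the arm, as the interface text tells. Its arguments: {"type":"object","properties":{"deltas":{"type":"array","items":{"type":"array","items":{"type":"number"}}}},"required":["deltas"]}

```bash
mkdir -p pics; cat > h.py <<'E'
import numpy as np, cv2, json
from station import r
np.set_printoptions(precision=4,suppress=True)
def cap(c,name=None,crop=None,scale=1):
    d=r.capture(c)
    for k in("camera_matrix","R","t"): d[k]=np.array(d[k])
    if name:
        im=d["pixels"][:,:,::-1]
        if crop: x0,y0,x1,y1=crop; im=im[y0:y1,x0:x1]
        im=cv2.resize(np.ascontiguousarray(im),None,fx=scale,fy=scale,interpolation=cv2.INTER_CUBIC)
        cv2.imwrite("pics/"+name,im)
    return d
def proj(d,X):
    X=np.atleast_2d(X); c=X@d["R"].T+d["t"].ravel(); p=c@d["camera_matrix"].T
    return p[:,:2]/p[:,2:]
def ray(d,uv):
    K=d["camera_matrix"]; v=np.linalg.inv(K)@np.array([uv[0],uv[1],1.0])
    C=-d["R"].T@d["t"].ravel(); v=d["R"].T@v
    return C,v/np.linalg.norm(v)
def atz(d,uv,z):
    C,v=ray(d,uv); return C+v*(z-C[2])/v[2]
def tri(d1,p1,d2,p2):
    A=[];b=[]
    M=np.zeros((3,3));B=np.zeros(3)
    for d,p in((d1,p1),(d2,p2)):
        C,v=ray(d,p);P=np.eye(3)-np.outer(v,v);M+=P;B+=P@C
    return np.linalg.solve(M,B)
E
python3 - <<'E'
from h import *
s=cap("side","side0.png",scale=1.5); t=cap("top","top0.png",scale=1.5)
print(r.pinch_z); q=r.sense(); print(q["tcp_pos"],q["ee_rot"],q["wrist_force"],q["gripper_width"],q["time_s"])
for c,d in(("side",s),("top",t)):
    print(c,-d["R"].T@d["t"].ravel(), d["R"][2])
    for n in["station","mouth","flange_top","red_nozzle","red_nozzle_grip","blue_nozzle","stand","drink_can","cordial_bottle"]:
        for o in r.spot_in(c,n)[:4]: 
            print(n,round(o["score"],2),np.array(o["centre"]),proj(d,o["centre"])[0])
E
```

```text
0.0187
[0.2832 0.5565 0.2216] [[ 0.8911 -0.4538 -0.0008]
 [-0.4538 -0.8911 -0.0018]
 [ 0.0001  0.0019 -1.    ]] [-0.1541  0.1241  0.1808] 1.0012854195861487 0.1
side [ 0.3668 -0.7406  0.7404] [ 0.2125  0.7467 -0.6303]
station 0.87 [0.5048 0.1678 0.0348] [219.1346 177.57  ]
station 0.21 [ 0.5398 -0.1097  0.111 ] [256.6875 220.1499]
mouth 0.84 [0.5006 0.163  0.0424] [217.8552 176.7144]
mouth 0.71 [ 0.5695 -0.2033  0.1068] [282.2412 248.3113]
flange_top 0.48 [0.5019 0.1633 0.0775] [217.4089 166.7049]
red_nozzle 0.84 [ 0.526  -0.0061  0.0852] [240.1627 201.0355]
red_nozzle 0.7 [ 0.4514 -0.1355  0.0868] [221.5673 243.6756]
red_nozzle 0.48 [ 0.539  -0.1102  0.1094] [256.4154 220.8748]
red_nozzle_grip 0.71 [ 0.5691 -0.2057  0.1079] [282.4424 248.8164]
red_nozzle_grip 0.64 [ 0.4507 -0.1328  0.0821] [221.1445 244.3261]
red_nozzle_grip 0.6 [ 0.5282 -0.0022  0.0866] [240.6189 199.4681]
red_nozzle_grip 0.59 [ 0.5397 -0.1069  0.1065] [256.3288 220.7647]
blue_nozzle 0.64 [ 0.5717 -0.2058  0.1069] [283.6081 248.9103]
blue_nozzle 0.51 [0.5027 0.1631 0.0401] [218.6222 177.2006]
blue_nozzle 0.2 [ 0.55
[... 670 characters left out ...]
1916 240.4612]
flange_top 0.85 [0.5022 0.1734 0.0728] [210.3058 241.3439]
red_nozzle 0.63 [ 0.4466 -0.1226  0.1045] [338.2279 266.9158]
red_nozzle 0.58 [ 0.5386 -0.0943  0.1183] [326.2633 225.9986]
red_nozzle 0.43 [ 0.5251 -0.0036  0.1036] [285.7948 231.8612]
red_nozzle_grip 0.62 [0.5252 0.0001 0.0994] [284.0587 231.8419]
red_nozzle_grip 0.56 [ 0.4548 -0.1246  0.1076] [339.3349 263.3458]
red_nozzle_grip 0.55 [ 0.5396 -0.0993  0.1169] [328.3386 225.5923]
blue_nozzle 0.5 [ 0.5693 -0.1894  0.1223] [368.2209 212.6228]
stand 0.84 [ 0.5539 -0.1433  0.0773] [343.4263 220.3003]
drink_can 0.97 [ 0.7537 -0.0545  0.1084] [307.197  134.9166]
cordial_bottle 0.89 [0.6399 0.3227 0.1038] [145.8547 181.4771]
```

View pics/side0.png

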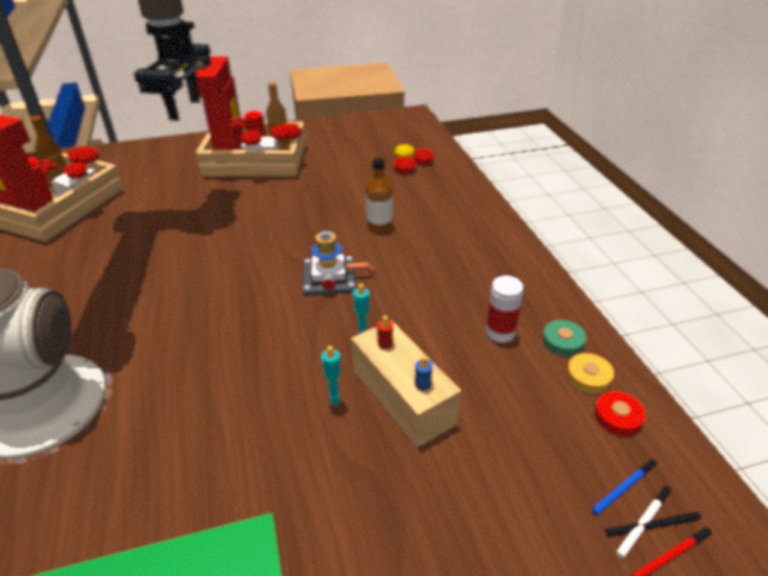

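View pics/top0.png

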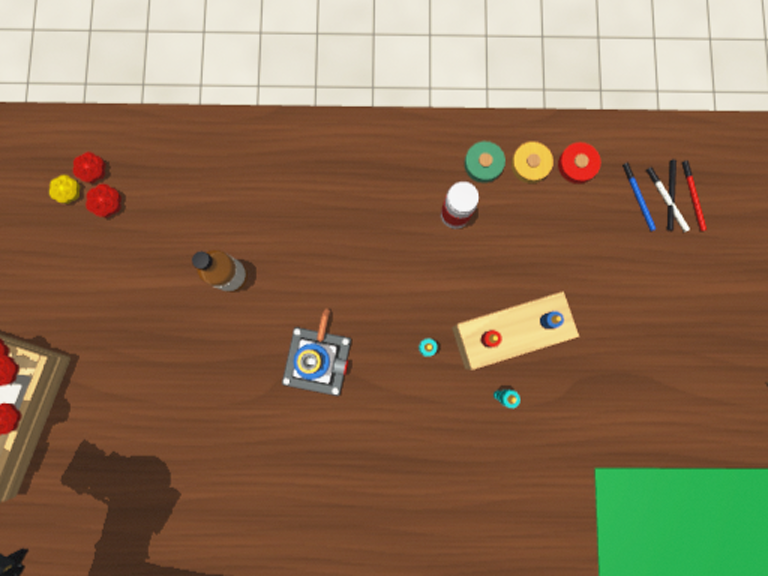

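```bash
python3 - <<'E'
from h import *
s=cap("side","side1.png",crop=(190,130,310,280),scale=4); t=cap("top","top1.png",crop=(180,190,390,290),scale=3.8)
E
```

```text
(no output)
```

View pics/side1.png

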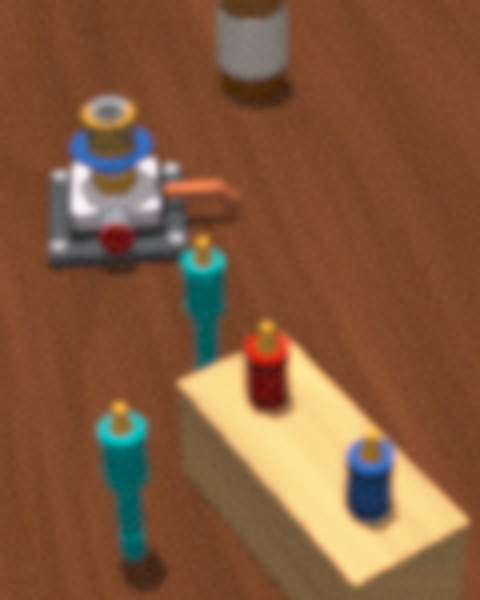

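View pics/top1.png

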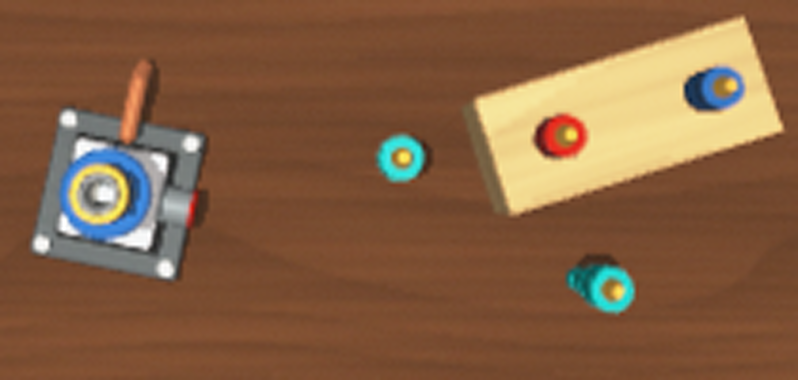

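Candidates for the red nozzle (side-view pixels): the red-grip nozzle in the stand (256,220), turquoise nozzles at (240,201) and (221,243), the blue nozzle (283,249), and the red can (334,203). The close crops show that only (256,220) has a round red grip with a brass tip in the stand, so I choose that one. Next I'll measure it precisely.

```bash
cat >> h.py <<'E'
from scipy.optimize import minimize
def hsv(d): return cv2.cvtColor(np.ascontiguousarray(d["pixels"]),cv2.COLOR_RGB2HSV).astype(int)
def box(m,c,w):
    o=np.zeros_like(m); x,y=map(int,c); o[y-w:y+w,x-w:x+w]=m[y-w:y+w,x-w:x+w]; return o
def cyl(d,parts,shape=(384,512),S=8,win=None):
    # parts: list (x,y,z0,z1,rad): union of hulls, returns soft coverage in window
    x0,y0,x1,y1=win; im=np.zeros(((y1-y0)*S,(x1-x0)*S),np.uint8)
    a=np.linspace(0,2*np.pi,60)
    for (x,y,z0,z1,ra) in parts:
        P=np.vstack([np.c_[x+ra*np.cos(a),y+ra*np.sin(a),0*a+z] for z in(z0,z1)])
        p=(proj(d,P)-[x0,y0]+0.5)*S
        cv2.fillConvexPoly(im,cv2.convexHull(p.astype(np.float32)).astype(np.int32),255)
    return cv2.resize(im,(x1-x0,y1-y0),interpolation=cv2.INTER_AREA)/255.
E
python3 - <<'E'
from h import *
S=cap("side");T=cap("top")
def fit(ds,maskf,partsf,x0,w=30):
    W=[];Ms=[]
    for d,c in ds:
        win=(int(c[0]-w),int(c[1]-w),int(c[0]+w),int(c[1]+w)); W.append(win)
        Ms.append(maskf(d)[win[1]:win[3],win[0]:win[2]].astype(float))
    def cost(x): return sum(np.sum((cyl(d,partsf(x),win=win)-m)**2) for (d,c),win,m in zip(ds,W,Ms))
    o=minimize(cost,x0,method="Nelder-Mead",options=dict(initial_simplex=[x0,[x0[0]+.006,x0[1]],[x0[0],x0[1]+.006]],xatol=1e-5))
    return o.x,o.fun,[m.sum() for m in Ms]
def red(d):
    h=hsv(d); return ((h[...,0]<8)|(h[...,0]>172))&(h[...,1]>190)&(h[...,2]>90)
def blue(d):
    h=hsv(d); return (abs(h[...,0]-110)<12)&(h[...,1]>130)
def fill(d):
    m=blue(d).astype(np.uint8); return m
def flangefill(d):
    m=blue(d).astype(np.uint8); cs,_=cv2.findContours(m,cv2.RETR_EXTERNAL,cv2.CHAIN_APPROX_NONE); o=np.zeros_like(m)
    for c in cs:
        o2=np.zeros_like(m); cv2.drawContours(o2,[c],-1,1,-1); o|=o2
    return o
sg=(256,220);tg=(328,226)
for nm,ds in(("side",[(S,sg)]),("top",[(T,tg)]),("both",[(S,sg),(T,tg)])):
    print("red",nm,*fit(ds,red,lambda x:[(x[0],x[1],.077,.117,.013)],[.54,-.105],14))
sg=(283,249);tg=(369,213)
for nm,ds in(("side",[(S,sg)]),("top",[(T,tg)]),("both",[(S,sg),(T,tg)])):
    print("blue",nm,*fit(ds,blue,lambda x:[(x[0],x[1],.077,.117,.013)],[.57,-.2],14))
sg=(217,167);tg=(210,241)
def hull(d):
    m=blue(d); c=sg if d is S else tg; m=box(m,c,16); p=np.argwhere(m)[:,::-1].astype(np.int32)
    o=np.zeros(m.shape,np.uint8); cv2.fillConvexPoly(o,cv2.convexHull(p),1); return o
for nm,ds in(("side",[(S,sg)]),("top",[(T,tg)]),("both",[(S,sg),(T,tg)])):
    print("flange",nm,*fit(ds,hull,lambda x:[(x[0],x[1],.066,.072,.029)],[.503,.17],20))
E
```

```text
red side [ 0.5401 -0.0979] 97.99509419454057 [np.float64(103.0)]
red top [ 0.5408 -0.0997] 62.342283737024225 [np.float64(68.0)]
red both [ 0.54   -0.0996] 162.8003844675125 [np.float64(103.0), np.float64(68.0)]
blue side [ 0.5722 -0.1949] 129.22542099192617 [np.float64(102.0)]
blue top [ 0.5701 -0.1941] 68.8639292579777 [np.float64(81.0)]
blue both [ 0.5704 -0.1938] 197.55600153787003 [np.float64(102.0), np.float64(81.0)]
flange side [0.5037 0.1791] 70.58131487889273 [np.float64(147.0)]
flange top [0.5044 0.1814] 26.39026528258362 [np.float64(444.0)]
flange both [0.5044 0.181 ] 99.44059976931948 [np.float64(147.0), np.float64(444.0)]
```

```bash
python3 - <<'E'
from h import *
a=np.linspace(0,2*np.pi,60)
out=[]
for c in("side","top"):
    d=cap(c); print(d["camera_matrix"])
    x0,y0=(190,140) if c=="side" else (190,195); im=d["pixels"][y0:y0+125,x0:x0+195,::-1]
    im=cv2.resize(np.ascontiguousarray(im),None,fx=4,fy=4,interpolation=cv2.INTER_CUBIC)
    for x,y,ra,zs in((.54,-.0996,.013,(.077,.117)),(.5704,-.1938,.013,(.077,.117)),(.5044,.181,.029,(.066,.072)),(.5044,.181,.018,(.100,))):
        for z in zs:
            p=(proj(d,np.c_[x+ra*np.cos(a),y+ra*np.sin(a),0*a+z])-[x0,y0]+.5)*4
            cv2.polylines(im,[p.astype(np.int32)],True,(255,255,255),1)
    cv2.imwrite(f"pics/ov_{c}.png",im)
E
```

```text
[[398.1061   0.     259.2161]
 [  0.     398.1061 186.532 ]
 [  0.       0.       1.    ]]
[[356.7032   0.     262.3294]
 [  0.     356.7032 193.181 ]
 [  0.       0.       1.    ]]
```

View pics/ov_side.png

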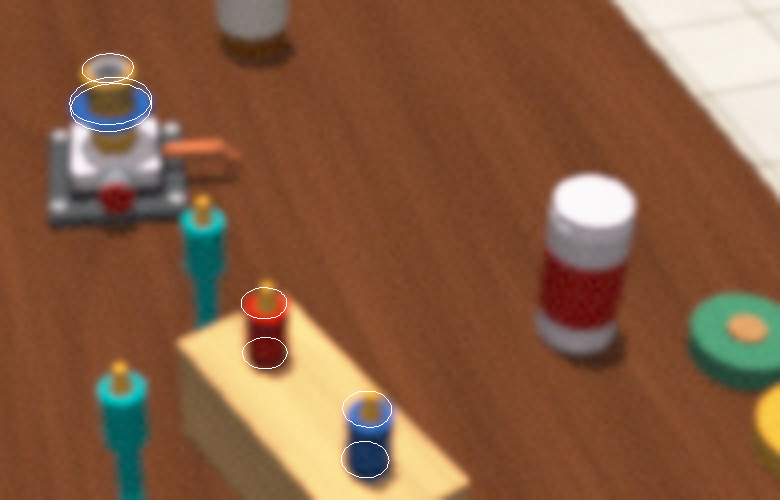

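View pics/ov_top.png

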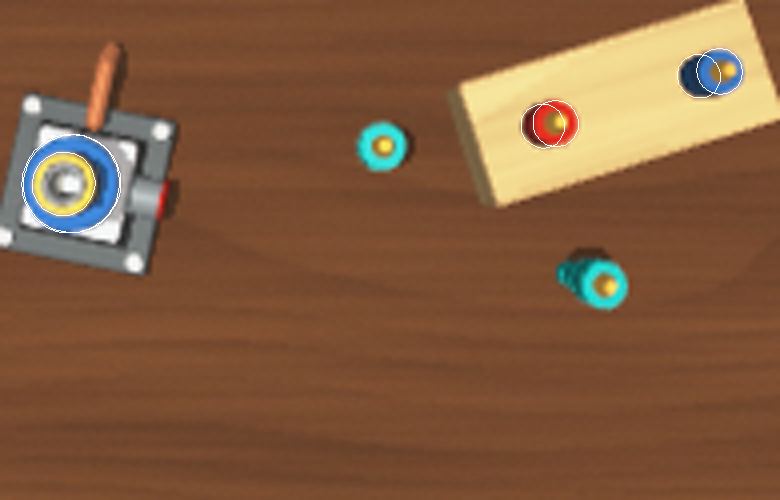

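```bash
cat >> h.py <<'E'
def to(p,R=None):
    q=r.sense(); R0=np.array(q["ee_rot"]); d=R0.T@(np.array(p)-np.array(q["tcp_pos"]))/0.025
    w=np.zeros(3)
    if R is not None:
        from scipy.spatial.transform import Rotation as Ro
        w=Ro.from_matrix(R0.T@R).as_rotvec(degrees=True)/5
    print("delta",d,w); return d,w
def Rdown(yaw_y):  # tool y axis at world angle yaw_y deg
    a=np.deg2rad(yaw_y); y=np.array([np.cos(a),np.sin(a),0]); z=np.array([0,0,-1.]); return np.c_[np.cross(y,z),y,z]
def st():
    q=r.sense(); print("t",q["time_s"],"tcp",np.array(q["tcp_pos"]),"F",np.array(q["wrist_force"]),"M",np.array(q["moment"]),"w",q["gripper_width"])
E
python3 - <<'E'
from h import *
q=r.sense(); R=np.array(q["ee_rot"]); print(np.degrees(np.arctan2(R[1,1],R[0,1])), q["joints"])
to([.5044,.181,.20],Rdown(-117))
E
```

```text
-116.97497639773293 [ 77.8419  22.043    0.4519  -0.0001 -68.4145 -14.8169]
delta [14.6977  9.394   0.9025] [ 0.0011 -0.0003  0.005 ]
```

Call:
play_rows --pt "0.6 0.4 0 0 0 0 44" --pt "1.9 1.2 0 0 0 0 44" --pt "3.4 2.2 0 0 0 0 44" --pt "5 3.2 0.1 0 0 0 44" --pt "6.6 4.2 0.2 0 0 0 44" --pt "8.2 5.2 0.3 0 0 0 44" --pt "9.8 6.3 0.4 0 0 0 44" --pt "11.4 7.3 0.5 0 0 0 44" --pt "12.9 8.2 0.7 0 0 0 44" --pt "14 8.95 0.85 0 0 0 44" --pt "14.6 9.3 0.9 0 0 0 44" --pt "14.7 9.39 0.9 0 0 0 44"

```text
time_s: 2.5
tcp_pos: [0.5049, 0.1785, 0.1998]
ee_rot: [[0.89, -0.457, -0.001], [-0.457, -0.89, -0.001], [-0.0, 0.001, -1.0]]
wrist_force: [-0.0, 0.3, 0.4]
gripper_width: 0.505
```

```bash
python3 - <<'E'
from h import *
st(); cap("side","s2.png",crop=(150,60,310,190),scale=5);cap("top","t2.png",crop=(130,180,290,300),scale=5);st()
to([.5044,.181,.08],Rdown(-117))
E
```

```text
t 2.5 tcp [0.5049 0.1785 0.1998] F [-0.0116  0.2913  0.3747] M [-0.0138  0.0317  0.0312] w 0.50521384640532
t 2.6 tcp [0.5044 0.1802 0.2001] F [-0.3391  0.7508  1.0424] M [ 0.0287 -0.0116 -0.011 ] w 0.5071052070604949
delta [-0.016  -0.0281  4.8054] [-0.0004  0.0007 -0.0126]
```

View pics/s2.png

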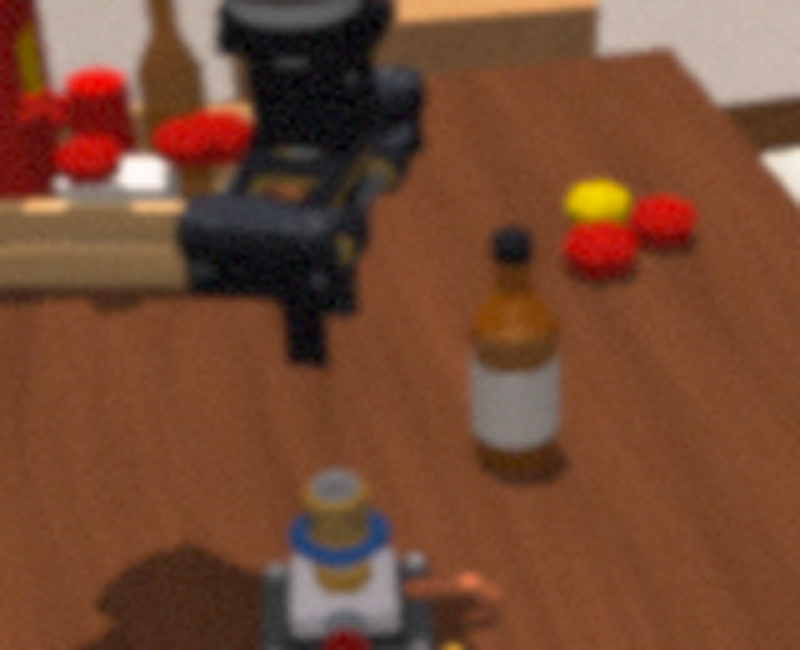

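View pics/t2.png

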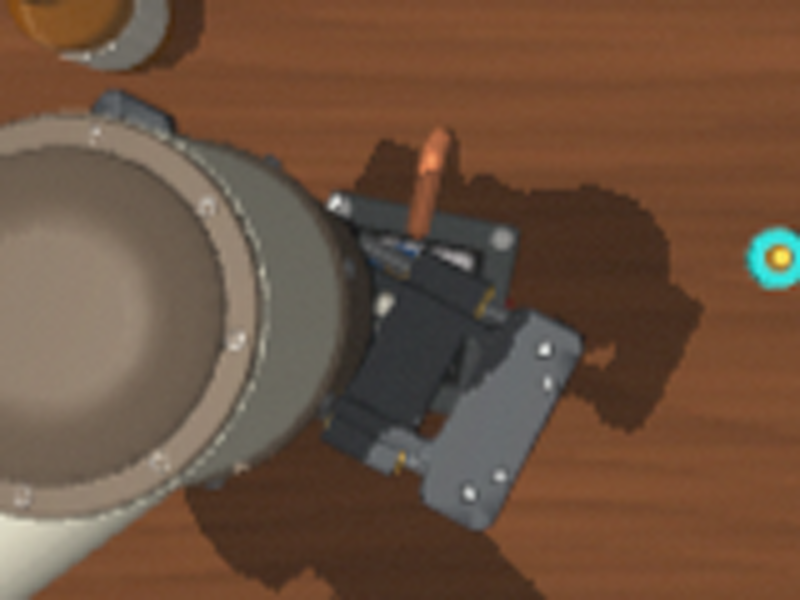

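Call:
play_rows --pt "-0.01 -0.03 0.4 0 0 0 44" --pt "-0.01 -0.03 1.2 0 0 0 44" --pt "-0.01 -0.03 2.1 0 0 0 44" --pt "-0.01 -0.03 3 0 0 0 44" --pt "-0.01 -0.03 3.6 0 0 0 44" --pt "-0.01 -0.03 4 0 0 0 44" --pt "-0.01 -0.03 4.2 0 0 0 44" --pt "-0.01 -0.03 4.2 0 0 0 44"

```text
time_s: 3.4
tcp_pos: [0.5043, 0.1822, 0.0946]
ee_rot: [[0.892, -0.453, -0.001], [-0.453, -0.892, -0.001], [-0.0, 0.001, -1.0]]
wrist_force: [0.3, -0.3, 0.4]
gripper_width: 0.506
```

```bash
python3 - <<'E'
from h import *
st(); cap("side","s3.png",crop=(170,110,270,190),scale=8);st()
to([.5044,.181,.076],Rdown(-117))
E
```

```text
t 3.4 tcp [0.5043 0.1822 0.0946] F [ 0.2838 -0.3151  0.4193] M [-0.0398 -0.0071  0.0204] w 0.5060533882353753
t 3.45 tcp [0.5047 0.1823 0.0953] F [ 0.4626  0.0378 -0.4435] M [ 0.0013 -0.012   0.0384] w 0.5062482867878002
delta [0.0118 0.0539 0.771 ] [-0.004  -0.004   0.0142]
```

View pics/s3.png

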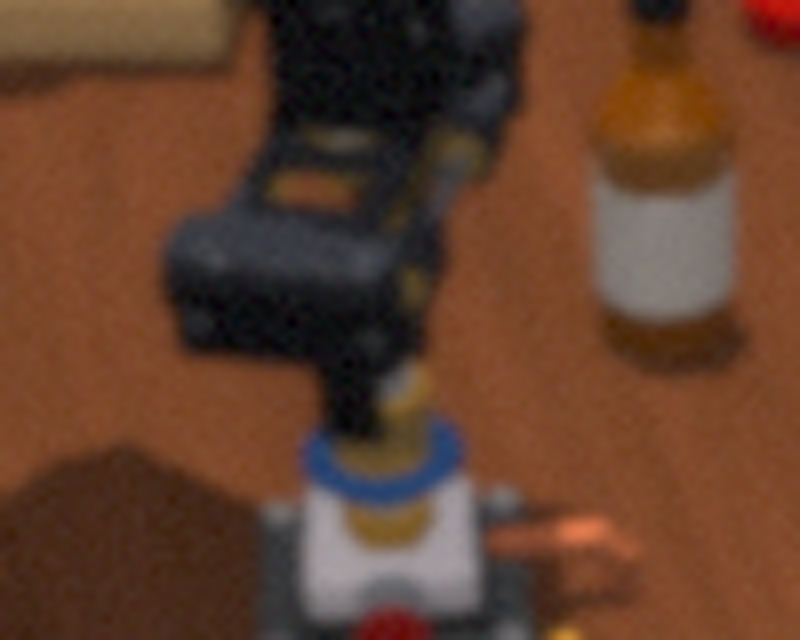

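Call:
play_rows --pt "0.01 0.05 0.3 0 0 0 44" --pt "0.01 0.05 0.6 0 0 0 44" --pt "0.01 0.05 0.8 0 0 0 44" --pt "0.01 0.05 0.8 0 0 0 44"

```text
time_s: 3.85
tcp_pos: [0.5037, 0.1802, 0.0741]
ee_rot: [[0.891, -0.454, -0.002], [-0.454, -0.891, -0.001], [-0.001, 0.002, -1.0]]
wrist_force: [0.7, 0.0, -0.3]
gripper_width: 0.506
```

```bash
cat >> h.py <<'E'
def avg(n=8):
    P=[];F=[]
    for i in range(n):
        r.capture("side"); q=r.sense(); P.append(q["tcp_pos"]);F.append(np.r_[q["wrist_force"],q["moment"]])
    print("t",q["time_s"],"tcp",np.mean(P,0),"sd",np.std(P,0),"F",np.mean(F,0),"sdF",np.std(F,0)[:3],"w",q["gripper_width"])
E
python3 - <<'E'
from h import *
avg(8); cap("side","s4.png",crop=(170,110,270,190),scale=8);cap("top","t4.png",crop=(130,180,290,300),scale=5)
to([.5044,.181,.076],Rdown(-117))
E
```

```text
t 4.25 tcp [0.5044 0.1807 0.0751] sd [0.0001 0.0001 0.0002] F [-0.4237 -0.0289 -0.0245 -0.0074  0.0086 -0.0035] sdF [0.4266 0.2705 0.5786] w 0.5031356302427581
delta [-0.0049 -0.0121 -0.0314] [-0.0038 -0.002   0.0039]
```

View pics/s4.png

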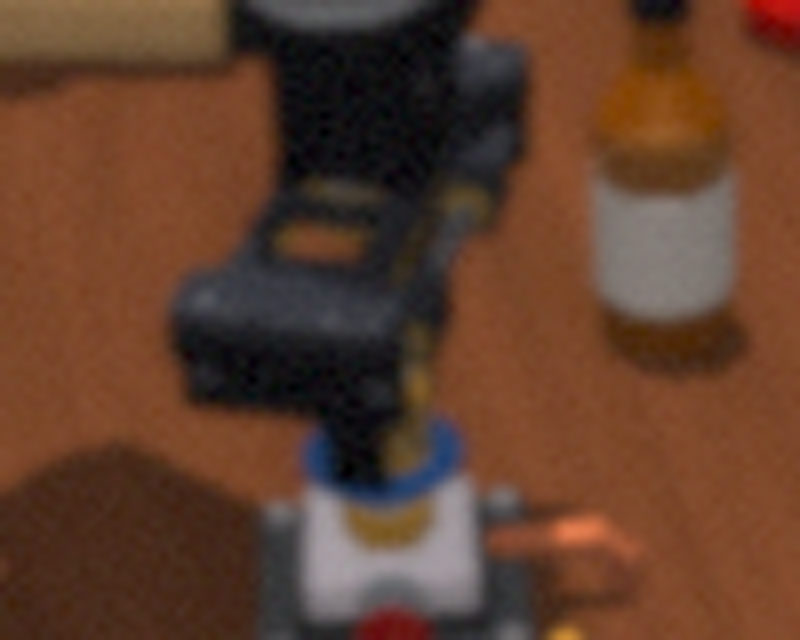

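Call:
play_rows --pt "0 0 0.1 0 0 0 44" --pt "0 0 0.2 0 0 0 44" --pt "0 0 0.3 0 0 0 44" --pt "0 0 0.4 0 0 0 44" --pt "0 0 0.5 0 0 0 44" --pt "0 0 0.5 0 0 0 44"

```text
time_s: 4.95
tcp_pos: [0.5046, 0.1808, 0.0629]
ee_rot: [[0.891, -0.453, 0.001], [-0.453, -0.891, 0.0], [0.001, -0.0, -1.0]]
wrist_force: [-0.4, -0.1, 4.4]
gripper_width: 0.506
```

```bash
python3 - <<'E'
from h import *
avg(6); cap("side","s5.png",crop=(170,110,270,190),scale=8)
E
```

```text
t 5.25 tcp [0.5046 0.1808 0.063 ] sd [0. 0. 0.] F [-1.227  -0.3178  5.3896 -0.023   0.3942 -0.0168] sdF [0.5293 0.5327 0.2043] w 0.5085774120116433
```

View pics/s5.png

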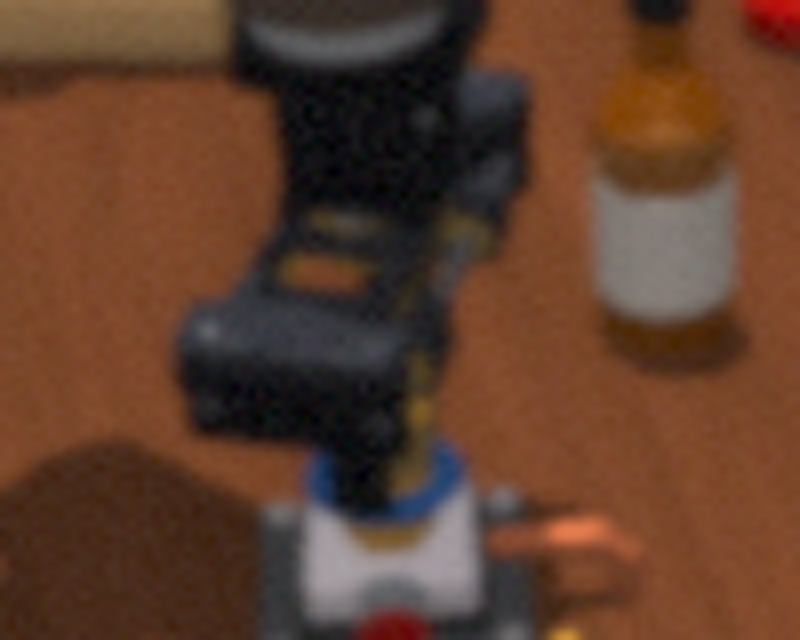

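Call:
play_rows --pt "0 0 0.05 0 0 0 44" --pt "0 0 0.1 0 0 0 44" --pt "0 0 0.15 0 0 0 44" --pt "0 0 0.2 0 0 0 44" --pt "0 0 0.22 0 0 0 44" --pt "0 0 0.22 0 0 0 44"

```text
time_s: 5.9
tcp_pos: [0.5046, 0.1808, 0.0578]
ee_rot: [[0.891, -0.453, 0.001], [-0.453, -0.891, 0.0], [0.001, -0.0, -1.0]]
wrist_force: [-1.2, 0.4, 6.8]
gripper_width: 0.505
```

```bash
python3 - <<'E'
from h import *
avg(6)
E
```

```text
t 6.2 tcp [0.5046 0.1808 0.0578] sd [0. 0. 0.] F [-2.0276 -0.1596  6.8245 -0.059   0.572  -0.0224] sdF [0.6073 0.4741 0.5102] w 0.507412834176452
```

Call:
play_rows --pt "0 0 0.02 0 0 0 44" --pt "0 0 0.04 0 0 0 44" --pt "0 0 0.04 0 0 0 44"

```text
time_s: 6.5
tcp_pos: [0.5046, 0.1808, 0.0568]
ee_rot: [[0.891, -0.453, 0.001], [-0.453, -0.891, 0.0], [0.001, -0.001, -1.0]]
wrist_force: [-2.1, -0.2, 7.0]
gripper_width: 0.505
```

```bash
python3 - <<'E'
from h import *
avg(5)
E
```

```text
t 6.75 tcp [0.5046 0.1808 0.0569] sd [0. 0. 0.] F [-2.0871  0.2623  7.7441 -0.0472  0.5947 -0.033 ] sdF [0.2635 0.4523 0.4798] w 0.5035337909946644
```

Call:
play_rows --pt "0 0 -0.1 0 0 0 44" --pt "0 0 -0.3 0 0 0 44" --pt "0 0 -0.8 0 0 0 44" --pt "0 0 -1.6 0 0 0 44" --pt "0 0 -2.6 0 0 0 44" --pt "0 0 -3.6 0 0 0 44" --pt "0 0 -4.6 0 0 0 44" --pt "0 0 -5.4 0 0 0 44" --pt "0 0 -5.8 0 0 0 44" --pt "0 0 -5.8 0 0 0 44"

```text
time_s: 7.75
tcp_pos: [0.5048, 0.181, 0.2025]
ee_rot: [[0.891, -0.454, 0.002], [-0.454, -0.891, 0.002], [0.001, -0.003, -1.0]]
wrist_force: [0.2, 0.3, 0.3]
gripper_width: 0.502
```

```bash
python3 - <<'E'
from h import *
st(); cap("side","s6.png",crop=(170,110,270,190),scale=8)
to([.540,-.101,.20],Rdown(-117)); to([.540,-.101,.20],Rdown(-75))
E
```

```text
t 7.75 tcp [0.5048 0.181  0.2025] F [0.2268 0.2848 0.2562] M [ 0.0128 -0.0034 -0.0058] w 0.5018809768002563
delta [6.3942 9.3846 0.0355] [-0.0057  0.003   0.0013]
delta [6.3942 9.3846 0.0355] [-0.0065  0.0008 -8.3987]
```

View pics/s6.png

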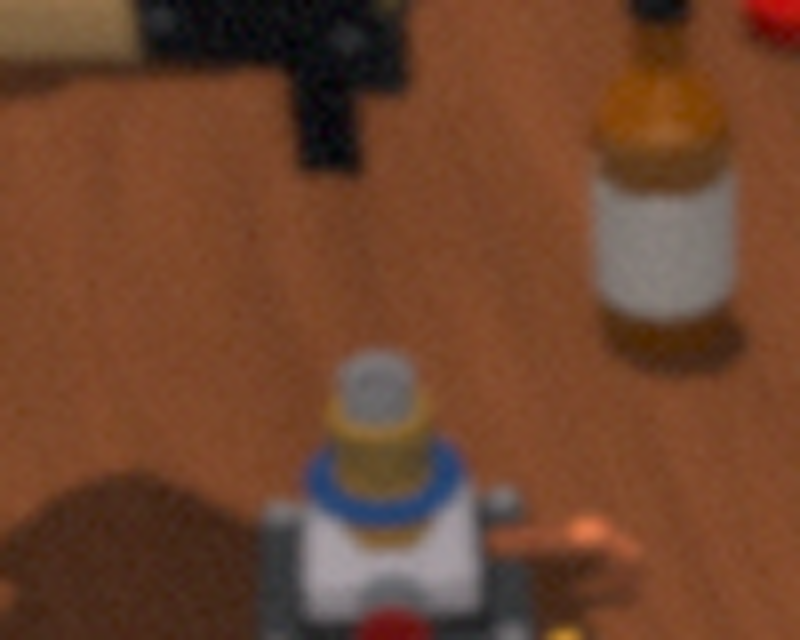

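The side view shows the sleeve staying back: the bare steel tube shows above the brass at crop (378,385), with the flange lower than before. Next I go to the red nozzle.

Call:
play_rows --pt "0.3 0.5 0 0 0 0 50" --pt "1 1.5 0 0 0 0 50" --pt "1.9 2.8 0 0 0 0 50" --pt "2.8 4.2 0 0 0 0 50" --pt "3.7 5.5 0 0 0 0 50" --pt "4.6 6.8 0 0 0 0 50" --pt "5.4 7.9 0 0 0 0 50" --pt "6 8.8 0 0 0 0 50" --pt "6.3 9.2 0 0 0 0 50" --pt "6.4 9.38 0 0 0 0 50" --pt "6.4 9.38 0 0 0 0 50"

```text
time_s: 8.9
tcp_pos: [0.54, -0.1012, 0.2003]
ee_rot: [[0.891, -0.454, -0.002], [-0.454, -0.891, 0.0], [-0.001, 0.001, -1.0]]
wrist_force: [-0.6, 0.6, 0.8]
gripper_width: 0.575
```

```bash
python3 - <<'E'
from h import *
d=cap("side","s7.png",crop=(190,140,310,260),scale=5)
avg(2)
to([.540,-.101,.083],Rdown(-117))
print((proj(d,[[.5397,-.1005,.2],[.54,-.101,.117]])-[190,140])*5)
E
```

```text
t 9.05 tcp [ 0.5403 -0.1001  0.2008] sd [0.0001 0.0001 0.0001] F [-0.1966  0.1232 -0.1297 -0.0305 -0.0023  0.029 ] sdF [0.5179 0.6552 0.5548] w 0.5712598519241616
delta [0.0055 0.0405 4.7172] [0.0002 0.0036 0.0199]
[[325.5016 236.7241]
 [328.5331 378.4035]]
```

View pics/s7.png

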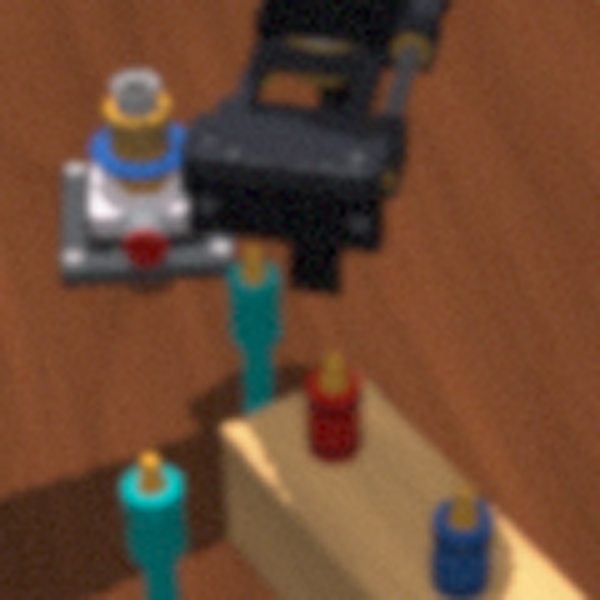

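```bash
python3 - <<'E'
from h import *
d=cap("side")
for o in(.025,.0325,.04):
  print((proj(d,[[.5403-.4535*o,-.1001-.891*o,.2008]])-[190,140])*5)
print((proj(d,[[.5403+.001,-.1001,.117],[.5403,-.1001+.001,.117]])-proj(d,[.5403,-.1001,.117]))*5)
# red grip region
m=r.cut_out("side","red_nozzle")
for o in m[:4]:
    p=np.argwhere(o["region"]); print(o["score"],p.mean(0)[::-1],len(p))
E
```

```text
[[314.9208 271.3833]]
[[311.3208 282.7885]]
[[307.6709 294.3516]]
[[ 2.1095 -0.4254]
 [-0.5937 -1.4425]]
0.83 [221.3622 248.1176] 323
0.53 [240.9769 205.3615] 260
0.45 [256.7833 221.9163] 203
```

Call:
play_rows --pt "0 0.02 0.5 0 0 0 50" --pt "0 0.03 1.3 0 0 0 50" --pt "0 0.04 2.2 0 0 0 50" --pt "0 0.04 3.1 0 0 0 50" --pt "0 0.04 3.8 0 0 0 50" --pt "0 0.04 4.3 0 0 0 50" --pt "0 0.04 4.6 0 0 0 50" --pt "0 0.04 4.7 0 0 0 50" --pt "0 0.04 4.7 0 0 0 50"

```text
time_s: 10.05
tcp_pos: [0.5402, -0.1018, 0.0836]
ee_rot: [[0.891, -0.453, 0.0], [-0.453, -0.891, -0.0], [0.0, -0.0, -1.0]]
wrist_force: [0.1, -0.7, 0.7]
gripper_width: 0.575
```

```bash
python3 - <<'E'
from h import *
d=cap("side","s8.png",crop=(190,140,310,260),scale=5)
d=cap("top","t8.png",crop=(260,150,400,280),scale=5)
avg(2)
E
```

```text
t 10.25 tcp [ 0.5406 -0.1018  0.0844] sd [0. 0. 0.] F [-0.0491 -0.2797  0.1068 -0.001  -0.0088 -0.0053] sdF [0.3135 0.5536 0.3891] w 0.5722985955413445
```

View pics/s8.png

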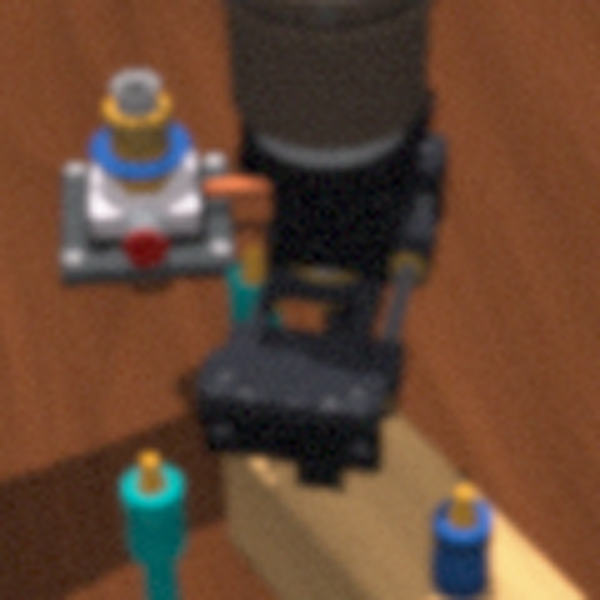

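View pics/t8.png

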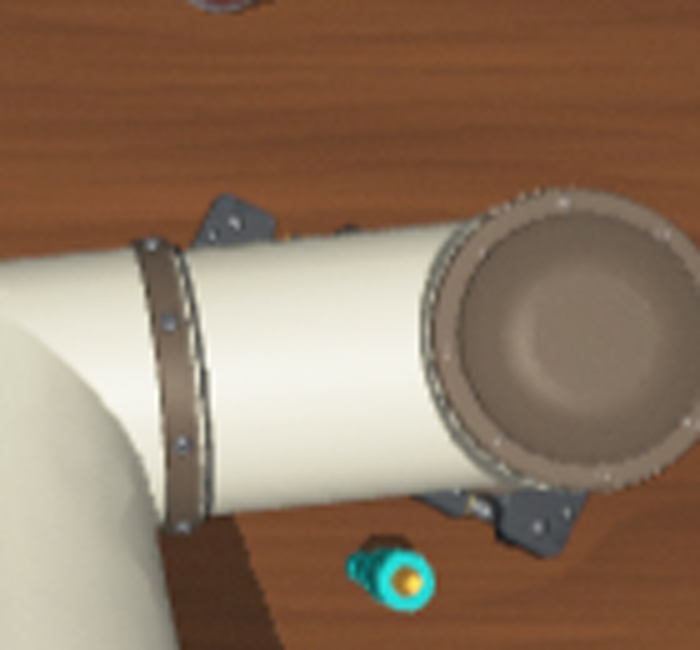

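Call:
play_rows --pt "0 0 0 0 0 0 40" --pt "0 0 0 0 0 0 30" --pt "0 0 0 0 0 0 24" --pt "0 0 0 0 0 0 15" --pt "0 0 0 0 0 0 10" --pt "0 0 0 0 0 0 10" --pt "0 0 0 0 0 0 10"

```text
time_s: 10.95
tcp_pos: [0.5403, -0.1017, 0.0837]
ee_rot: [[0.891, -0.453, 0.001], [-0.454, -0.891, 0.0], [0.0, -0.0, -1.0]]
wrist_force: [0.8, 0.3, 1.2]
gripper_width: 0.291
```

```bash
python3 - <<'E'
from h import *
avg(4)
E
```

```text
t 11.15 tcp [ 0.5402 -0.1017  0.0837] sd [0. 0. 0.] F [ 0.339   0.8986  1.0525  0.2056 -0.0869 -0.0123] sdF [0.3871 0.3734 0.6122] w 0.2902768287129418
```

Call:
play_rows --pt "0 0 -0.2 0 0 0 10" --pt "0 0 -0.6 0 0 0 10" --pt "0 0 -1.2 0 0 0 10" --pt "0 0 -2 0 0 0 10" --pt "0 0 -2.9 0 0 0 10" --pt "0 0 -3.8 0 0 0 10" --pt "0 0 -4.7 0 0 0 10" --pt "0 0 -5.6 0 0 0 10" --pt "0 0 -6.3 0 0 0 10" --pt "0 0 -6.7 0 0 0 10" --pt "0 0 -6.8 0 0 0 10" --pt "0 0 -6.8 0 0 0 10"

```text
time_s: 12.35
tcp_pos: [0.5396, -0.1018, 0.2533]
ee_rot: [[0.891, -0.454, -0.001], [-0.454, -0.891, 0.0], [-0.001, 0.0, -1.0]]
wrist_force: [1.2, 1.0, -1.9]
gripper_width: 0.294
```

```bash
python3 - <<'E'
from h import *
d=cap("side","s9.png",crop=(190,90,310,240),scale=4)
avg(4)
to([.5044,.181,.255],Rdown(-117))
E
```

```text
t 12.6 tcp [ 0.5395 -0.1018  0.2524] sd [0.0001 0.     0.0001] F [ 0.1611  0.0149 -1.5955  0.0098 -0.0034  0.0048] sdF [0.2776 0.3624 0.5711] w 0.29330481402006775
delta [-6.387  -9.4415 -0.0945] [0.011  0.0205 0.0049]
```

View pics/s9.png

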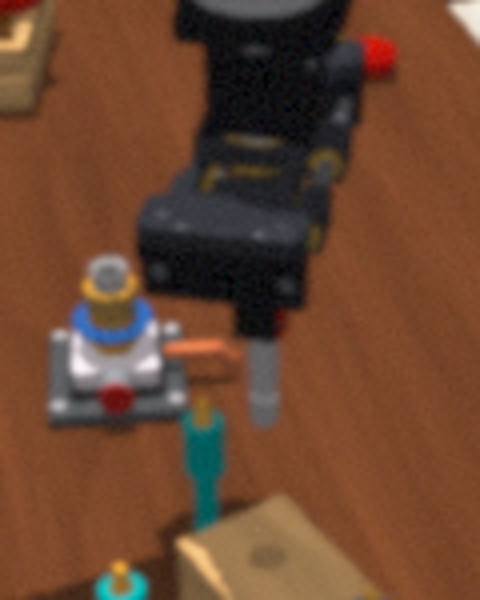

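```bash
python3 - <<'E'
from h import *
d=cap("side")
ax=np.array([.5395,-.1018])
C=-d["R"].T@d["t"].ravel(); dirn=(C[:2]-ax)/np.linalg.norm(C[:2]-ax)
for z in(.2457,.190,.185,.18,.175,.17):
    p=np.r_[ax+dirn*.008,z]; print(z,proj(d,p)[0],(proj(d,p)[0]-[190,90])*4)
g=d["pixels"][150:205,245:268].astype(int)
print(g[:, 255-245].tolist()[0::2])
print(g.sum(2)[:,8:14])
E
```

```text
0.2457 [254.9566 172.9893] [259.8265 331.9571]
0.19 [255.2621 193.695 ] [261.0483 414.7799]
0.185 [255.2883 195.4707] [261.1531 421.8829]
0.18 [255.3143 197.2335] [261.2572 428.9339]
0.175 [255.3401 198.9834] [261.3604 435.9335]
0.17 [255.3657 200.7205] [261.4629 442.8821]
[[52, 50, 58], [28, 30, 33], [26, 24, 26], [18, 17, 20], [10, 13, 15], [19, 17, 24], [14, 10, 12], [18, 21, 19], [19, 19, 21], [18, 16, 18], [8, 12, 10], [21, 22, 21], [32, 26, 24], [88, 85, 85], [102, 100, 99], [102, 101, 103], [98, 95, 97], [100, 99, 99], [99, 98, 97], [104, 103, 102], [115, 113, 113], [102, 98, 99], [100, 97, 98], [103, 90, 84], [124, 73, 51], [125, 73, 45], [128, 73, 48], [130, 74, 47]]
[[145 157 160 151 149 161]
 [104 100  98 112 109 115]
 [ 87 100  91  92  69  86]
 [ 73  70  83  85  84  87]
 [ 63  62  76  80  70  88]
 [ 56  47  71  48  65  43]
 [ 56  49  55  60  41  80]
 [ 59  48  62  45  74  51]
 [ 42  35  38  43  23  66]
 [ 32  55  51  54  62  60]
 [ 58  61  60  43  20  56]
 [ 55  17  42  56  64  53]
 [ 45  48  36  40  35  63]
 [ 26  31  37  59  60  40]
 [ 55  56  58  48  68  62]
 [ 62  38 
[... 370 characters left out ...]
294 302 300 297 294 288]
 [298 306 306 302 289 285]
 [293 308 300 300 299 285]
 [288 297 290 305 287 285]
 [298 302 303 300 299 289]
 [291 294 298 293 292 280]
 [289 294 300 299 289 281]
 [301 299 294 294 295 277]
 [310 297 304 301 290 294]
 [323 316 309 307 314 315]
 [336 326 315 318 339 330]
 [322 335 341 338 339 332]
 [295 314 319 322 319 303]
 [284 296 299 302 301 281]
 [272 281 292 285 287 277]
 [273 283 295 296 275 277]
 [275 280 284 288 277 274]
 [267 279 277 280 274 270]
 [255 260 264 254 258 247]
 [252 240 248 244 243 248]
 [238 242 241 238 241 239]
 [254 251 243 238 239 242]
 [244 251 236 226 245 229]
 [250 252 249 240 229 246]
 [246 250 249 242 245 234]
 [252 248 251 243 244 236]]
```

Call:
play_rows --pt "-0.3 -0.5 0 0 0 0 10" --pt "-0.9 -1.4 0 0 0 0 10" --pt "-1.7 -2.5 0 0 0 0 10" --pt "-2.5 -3.7 0 0 0 0 10" --pt "-3.3 -4.9 0 0 0 0 10" --pt "-4.1 -6.1 0 0 0 0 10" --pt "-4.9 -7.2 0 0 0 0 10" --pt "-5.5 -8.2 0 0 0 0 10" --pt "-6 -8.9 0 0 0 0 10" --pt "-6.3 -9.3 0 0 0 0 10" --pt "-6.39 -9.44 0 0 0 0 10" --pt "-6.39 -9.44 0 0 0 0 10"

```text
time_s: 13.85
tcp_pos: [0.5045, 0.1812, 0.2534]
ee_rot: [[0.891, -0.453, -0.0], [-0.453, -0.891, -0.0], [-0.0, 0.0, -1.0]]
wrist_force: [0.6, -0.6, -1.3]
gripper_width: 0.295
```

```bash
python3 - <<'E'
from h import *
d=cap("side","s10.png",crop=(170,70,270,190),scale=5)
d=cap("top","t10.png",crop=(130,180,290,300),scale=5)
avg(4)
to([.5044,.181,.195],Rdown(-117))
E
```

```text
t 14.15 tcp [0.5048 0.1802 0.2536] sd [0. 0. 0.] F [-0.5281 -0.0489 -1.9286  0.0059  0.0216  0.0016] sdF [0.4796 0.5756 0.2215] w 0.28992844625803565
delta [-0.0293 -0.0192  2.3448] [ 0.0001 -0.0001 -0.009 ]
```

View pics/s10.png

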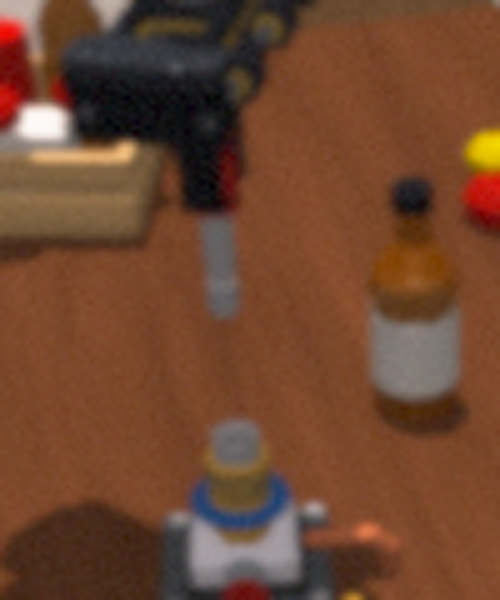

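View pics/t10.png

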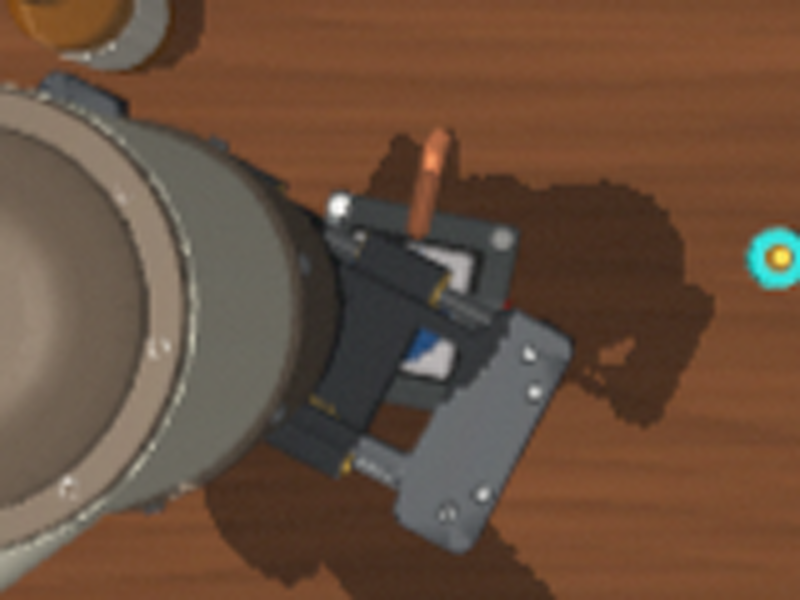

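```bash
python3 - <<'E'
from h import *
d=cap("side")
def col(row,c0,c1,bright): pass
P=proj(d,[[.5048,.1802,.19],[.5048,.1802,.184],[.5044,.181,.104],[.5044,.181,.100]]); print(P,(P-[170,70])*5)
im=d["pixels"].astype(int)
for row in range(118,135,2): print(row,im[row,206:224].sum(1))
print()
for row in range(153,166,1): print(row,im[row,206:230].sum(1))
E
```

```text
[[214.2176 128.9281]
 [214.3883 130.8691]
 [216.357  155.363 ]
 [216.4605 156.5359]] [[221.0881 294.6403]
 [221.9413 304.3457]
 [231.7851 426.815 ]
 [232.3027 432.6795]]
118 [228 232 230 249 261 286 300 294 291 284 274 265 248 249 247 243 240 235]
120 [229 226 223 235 246 278 291 298 298 285 276 255 244 250 234 240 244 246]
122 [234 231 225 234 247 270 287 300 290 296 265 247 246 236 232 237 241 231]
124 [225 229 218 236 243 268 283 298 301 288 284 256 226 235 243 238 244 239]
126 [227 222 229 227 242 277 320 327 324 320 315 296 262 229 231 236 242 237]
128 [231 231 228 231 239 269 295 320 315 317 285 274 252 236 227 229 244 230]
130 [226 231 226 228 231 247 270 280 296 295 276 267 255 246 224 225 221 237]
132 [237 222 219 231 214 236 252 271 281 274 266 257 236 230 230 235 237 220]
134 [234 235 217 221 220 225 229 222 224 232 217 220 232 232 235 236 232 237]

153 [212 229 239 236 233 235 237 235 252 263 260 271 260 258 256 247 243 236
 226 228 238 247 237 249]
154 [224 224 225 236 243 242 245 268 294 308 324 329 324 310 280 262 248 241
 241 228 232 235 240 246]
155 [220 224 231 228 
[... 411 characters left out ...]
 232 252 285 305 299 314 327 321 319 307 289 282 291 268
 250 248 246 238 234 241]
160 [219 217 210 216 243 281 297 303 299 310 315 309 310 295 290 279 292 280
 260 253 247 238 228 247]
161 [224 222 220 221 245 275 307 308 299 308 310 312 300 291 293 294 278 269
 249 247 244 238 235 244]
162 [228 225 214 207 234 259 289 314 303 314 299 314 310 302 312 295 281 248
 239 233 238 238 230 234]
163 [226 215 215 226 231 243 279 296 305 307 307 312 310 310 296 282 257 236
 245 236 246 236 237 233]
164 [219 228 224 222 217 224 247 257 284 288 291 288 285 274 257 246 215 223
 236 240 240 239 236 246]
165 [216 232 216 230 219 227 214 227 219 248 259 246 232 235 226 213 202 209
 226 236 251 245 226 235]
```

```bash
cat > ce.py <<'E'
from h import *
from scipy.optimize import curve_fit
from scipy.special import erf
def f(x,a,b,c,w,s): return a+b*(erf((x-c+w)/s)-erf((x-c-w)/s))/2
def centre(im,row,c0,w0=4):
    x=np.arange(int(c0)-10,int(c0)+11); y=im[row,x]
    try: p,_=curve_fit(f,x,y,[y[:3].mean(),y.max()-y[:3].mean(),c0,w0,1.]); return p[2],p[3]
    except Exception: return (np.nan,np.nan)
E
python3 - <<'E'
from ce import *
ims=[]
for i in range(4): d=cap("side"); ims.append(d["pixels"].astype(float).sum(2))
im=np.mean(ims,0)
a=[];ex=np.array([.5048,.1802])
for row in range(117,132):
    c,w=centre(im,row,214.2,3.5)
    # predicted axis column at this row
    zs=np.linspace(.17,.25,200); P=proj(d,np.c_[np.tile(ex,(200,1)),zs]); pc=np.interp(row,P[::-1,1],P[::-1,0])
    a.append(c-pc); print(row,round(c,2),round(w,2),round(pc,2))
print("plug bias",np.median(a))
for row in range(155,164):
    c,w=centre(im,row,216.8,5); print(row,c,w)
ex=np.array([.5044,.181])
print(proj(d,[[*ex,.104],[*ex,.100],[*ex,.09]]))
st()
E
```

```text
117 213.39 2.99 213.17
118 213.3 2.96 213.26
119 213.41 2.81 213.34
120 213.57 2.9 213.43
121 213.52 2.39 213.52
122 213.51 2.7 213.61
123 213.59 2.72 213.7
124 213.87 2.85 213.78
125 214.11 3.19 213.87
126 214.12 3.21 213.96
127 214.15 3.03 214.05
128 214.19 3.02 214.14
129 214.39 2.9 214.22
130 214.41 2.9 214.31
131 214.51 2.56 214.4
plug bias 0.09314970661796451
155 216.74161961744076 4.275087554184972
156 216.6809631384639 5.122609157703769
157 216.7208483082737 5.392592939395478
158 216.96109548236714 5.578978865484854
159 217.12867254686353 5.7190632140414435
160 217.0903593278208 6.335357130586932
161 216.8518014809084 6.2848575516688685
162 216.7160856619216 5.664470625463382
163 216.58820809484237 4.658026195826328
[[216.357  155.363 ]
 [216.4605 156.5359]
 [216.7173 159.4452]]
t 14.4 tcp [0.5048 0.1808 0.2536] F [ 0.4221 -0.0252 -1.5455] M [ 0.0411 -0.0214 -0.0012] w 0.2872461281594732
```

Call:
play_rows --pt "0 0 0.3 0 0 0 10" --pt "0.01 0 0.8 0 0 0 10" --pt "0.01 0 1.4 0 0 0 10" --pt "0.01 0 2 0 0 0 10" --pt "0.01 0 2.4 0 0 0 10" --pt "0.01 0 2.7 0 0 0 10" --pt "0.01 0 2.8 0 0 0 10" --pt "0.01 0 2.8 0 0 0 10"

```text
time_s: 15.2
tcp_pos: [0.505, 0.1809, 0.1833]
ee_rot: [[0.891, -0.453, -0.0], [-0.453, -0.891, -0.0], [-0.0, 0.0, -1.0]]
wrist_force: [0.1, 1.9, -1.2]
gripper_width: 0.289
```

```bash
python3 - <<'E'
from h import *
d=cap("side","s11.png",crop=(180,100,260,180),scale=7)
avg(4)
to([.5051,.181,.173],Rdown(-117))
E
```

```text
t 15.45 tcp [0.5053 0.1811 0.1842] sd [0. 0. 0.] F [ 0.3092  0.0812 -1.3647 -0.0125 -0.0088 -0.003 ] sdF [0.3767 0.3462 0.2791] w 0.2867578631452055
delta [-0.0047  0.0043  0.4463] [-0.0129 -0.0075  0.0056]
```

View pics/s11.png

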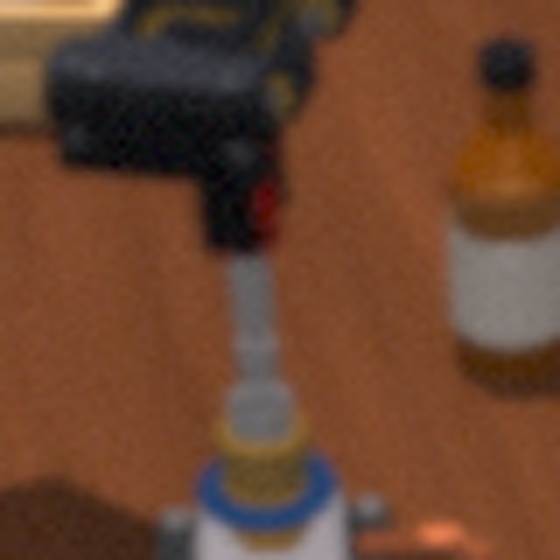

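Call:
play_rows --pt "0.02 0 0.15 0 0 0 10" --pt "0.02 -0.01 0.3 0 0 0 10" --pt "0.02 -0.01 0.4 0 0 0 10" --pt "0.02 -0.01 0.5 0 0 0 10" --pt "0.02 -0.01 0.6 0 0 0 10" --pt "0.02 -0.01 0.6 0 0 0 10"

```text
time_s: 16.05
tcp_pos: [0.5052, 0.1807, 0.168]
ee_rot: [[0.891, -0.454, -0.001], [-0.454, -0.891, -0.001], [-0.001, 0.001, -1.0]]
wrist_force: [0.3, -0.3, -1.7]
gripper_width: 0.292
```

```bash
python3 - <<'E'
from h import *
d=cap("side","s12.png",crop=(180,100,260,180),scale=7)
avg(4)
E
```

```text
t 16.3 tcp [0.5056 0.1809 0.1686] sd [0.     0.     0.0001] F [ 0.2107 -0.227  -1.4959 -0.0144 -0.0065  0.0405] sdF [0.3186 0.4019 0.4   ] w 0.2932090166211453
```

View pics/s12.png

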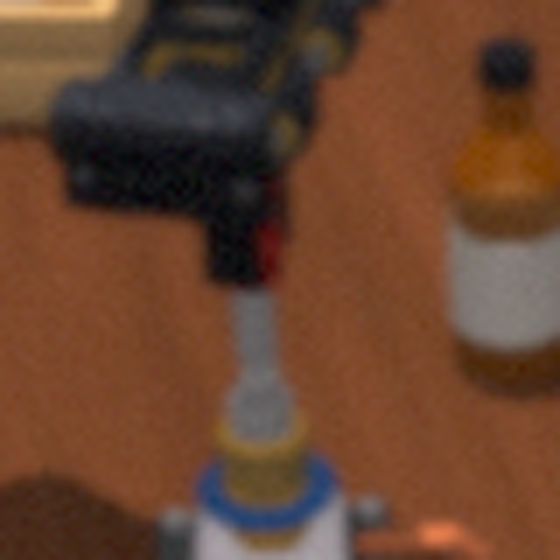

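Call:
play_rows --pt "0 0 0.04 0 0 0 10" --pt "0 0 0.07 0 0 0 10" --pt "0 0 0.07 0 0 0 10"

```text
time_s: 16.6
tcp_pos: [0.5054, 0.1808, 0.1667]
ee_rot: [[0.891, -0.454, -0.0], [-0.454, -0.891, -0.0], [-0.0, 0.0, -1.0]]
wrist_force: [0.2, 0.1, -0.8]
gripper_width: 0.287
```

Call:
play_rows --pt "0 0 0.04 0 0 0 10" --pt "0 0 0.07 0 0 0 10" --pt "0 0 0.07 0 0 0 10"

```text
time_s: 16.9
tcp_pos: [0.5054, 0.1808, 0.1649]
ee_rot: [[0.891, -0.454, -0.0], [-0.454, -0.891, -0.0], [-0.0, 0.0, -1.0]]
wrist_force: [-0.7, 0.0, -2.1]
gripper_width: 0.285
```

Call:
play_rows --pt "0 0 0.04 0 0 0 10" --pt "0 0 0.07 0 0 0 10" --pt "0 0 0.07 0 0 0 10"

```text
time_s: 17.2
tcp_pos: [0.5054, 0.1808, 0.1631]
ee_rot: [[0.891, -0.454, -0.0], [-0.454, -0.891, -0.0], [-0.0, 0.0, -1.0]]
wrist_force: [-0.5, 0.5, -1.3]
gripper_width: 0.293
```

Call:
play_rows --pt "0 0 0.04 0 0 0 10" --pt "0 0 0.07 0 0 0 10" --pt "0 0 0.07 0 0 0 10"

```text
time_s: 17.5
tcp_pos: [0.5055, 0.1808, 0.1614]
ee_rot: [[0.891, -0.454, -0.0], [-0.454, -0.891, -0.0], [-0.0, 0.0, -1.0]]
wrist_force: [-0.6, -0.1, -1.4]
gripper_width: 0.289
```

Call:
play_rows --pt "0 0 0.06 0 0 0 10" --pt "0 0 0.12 0 0 0 10" --pt "0 0 0.12 0 0 0 10"

```text
time_s: 17.8
tcp_pos: [0.5054, 0.1808, 0.1583]
ee_rot: [[0.891, -0.454, -0.0], [-0.454, -0.891, -0.0], [-0.0, 0.0, -1.0]]
wrist_force: [-0.5, -0.3, -1.9]
gripper_width: 0.293
```

Call:
play_rows --pt "0 0 0.06 0 0 0 10" --pt "0 0 0.12 0 0 0 10" --pt "0 0 0.12 0 0 0 10"

```text
time_s: 18.1
tcp_pos: [0.5054, 0.1808, 0.1553]
ee_rot: [[0.891, -0.454, -0.0], [-0.454, -0.891, -0.0], [-0.0, 0.0, -1.0]]
wrist_force: [0.3, 0.3, -1.2]
gripper_width: 0.292
```

```bash
python3 - <<'E'
from h import *
d=cap("side","s13.png",crop=(180,100,260,180),scale=7)
avg(4)
E
```

```text
t 18.35 tcp [0.5055 0.1809 0.1556] sd [0. 0. 0.] F [-0.6226 -0.1929 -1.7885 -0.0001  0.1534 -0.0087] sdF [0.3406 0.784  0.2733] w 0.2893066139459982
```

View pics/s13.png

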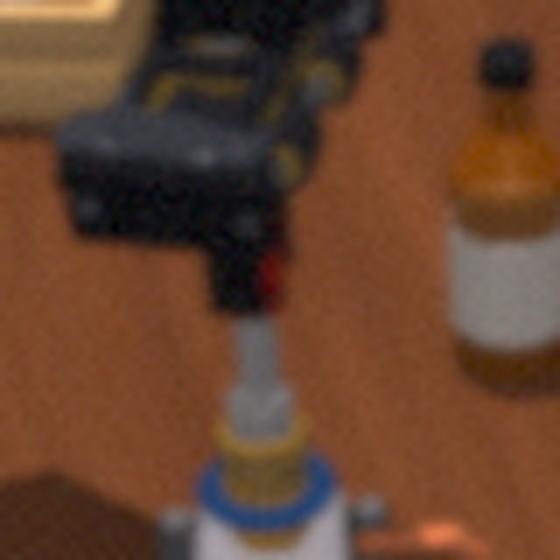

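Call:
play_rows --pt "-0.02 0 0.06 0 0 0 10" --pt "-0.02 0 0.12 0 0 0 10" --pt "-0.02 0 0.12 0 0 0 10"

```text
time_s: 18.65
tcp_pos: [0.505, 0.1811, 0.1523]
ee_rot: [[0.891, -0.454, -0.0], [-0.454, -0.891, -0.0], [-0.0, 0.0, -1.0]]
wrist_force: [0.5, -0.4, -1.4]
gripper_width: 0.289
```

Call:
play_rows --pt "0 0 0.06 0 0 0 10" --pt "0 0 0.12 0 0 0 10" --pt "0 0 0.12 0 0 0 10"

```text
time_s: 18.95
tcp_pos: [0.5049, 0.181, 0.1493]
ee_rot: [[0.891, -0.454, -0.0], [-0.454, -0.891, -0.0], [-0.0, 0.0, -1.0]]
wrist_force: [0.4, -0.7, -1.3]
gripper_width: 0.289
```

Call:
play_rows --pt "0 0 0.06 0 0 0 10" --pt "0 0 0.1 0 0 0 10" --pt "0 0 0.1 0 0 0 10"

```text
time_s: 19.25
tcp_pos: [0.5054, 0.1812, 0.1475]
ee_rot: [[0.891, -0.453, 0.001], [-0.453, -0.891, 0.0], [0.001, -0.0, -1.0]]
wrist_force: [0.1, -0.5, 1.3]
gripper_width: 0.29
```

```bash
python3 - <<'E'
from h import *
avg(5)
E
```

```text
t 19.5 tcp [0.5053 0.1812 0.1475] sd [0.     0.     0.0001] F [-0.6487  0.0484  1.8071 -0.1131  0.1364  0.003 ] sdF [0.2428 0.5389 0.4669] w 0.291246499473627
```

Call:
play_rows --pt "0 0 0.04 0 0 0 10" --pt "0 0 0.06 0 0 0 10" --pt "0 0 0.06 0 0 0 10"

```text
time_s: 19.8
tcp_pos: [0.5054, 0.1812, 0.146]
ee_rot: [[0.891, -0.453, 0.001], [-0.453, -0.891, 0.0], [0.001, -0.001, -1.0]]
wrist_force: [-0.5, -0.0, 4.0]
gripper_width: 0.288
```

Call:
play_rows --pt "0 0 0.04 0 0 0 10" --pt "0 0 0.06 0 0 0 10" --pt "0 0 0.06 0 0 0 10"

```text
time_s: 20.1
tcp_pos: [0.5053, 0.1813, 0.1443]
ee_rot: [[0.891, -0.454, 0.001], [-0.454, -0.891, 0.0], [0.0, -0.001, -1.0]]
wrist_force: [0.2, -0.1, 4.7]
gripper_width: 0.288
```

Call:
play_rows --pt "0 0 0.04 0 0 0 10" --pt "0 0 0.08 0 0 0 10" --pt "0 0 0.08 0 0 0 10"

```text
time_s: 20.4
tcp_pos: [0.5049, 0.1813, 0.1419]
ee_rot: [[0.891, -0.454, -0.0], [-0.454, -0.891, 0.0], [-0.0, -0.0, -1.0]]
wrist_force: [-1.1, 1.0, 2.3]
gripper_width: 0.291
```

```bash
python3 - <<'E'
from h import *
avg(4)
E
```

```text
t 20.6 tcp [0.5049 0.1813 0.1418] sd [0. 0. 0.] F [-0.8059  0.3579  2.8345  0.2665  0.2389  0.0185] sdF [0.3303 0.2621 0.4953] w 0.28476665009362817
```

Call:
play_rows --pt "0 0 0.04 0 0 0 10" --pt "0 0 0.08 0 0 0 10" --pt "0 0 0.08 0 0 0 10"

```text
time_s: 20.9
tcp_pos: [0.5051, 0.1811, 0.1402]
ee_rot: [[0.891, -0.454, 0.0], [-0.454, -0.891, 0.0], [0.0, -0.0, -1.0]]
wrist_force: [-0.7, -0.5, 3.9]
gripper_width: 0.292
```

```bash
python3 - <<'E'
from h import *
cap("side","s14.png",crop=(180,100,260,180),scale=7)
avg(4)
E
```

```text
t 21.15 tcp [0.5051 0.1812 0.1401] sd [0. 0. 0.] F [-0.9804  0.8978  4.2453  0.2619  0.3916 -0.0061] sdF [0.1466 0.3883 0.2651] w 0.29035639589201523
```

View pics/s14.png

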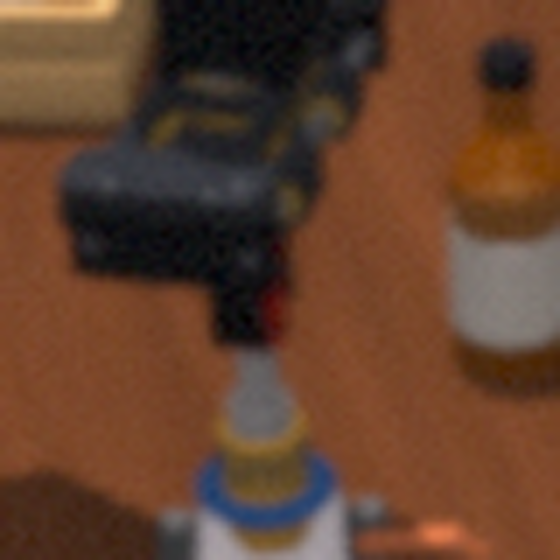

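Call:
play_rows --pt "-0.02 -0.01 0 0 0 0 10" --pt "-0.02 -0.01 0.04 0 0 0 10" --pt "-0.02 -0.01 0.06 0 0 0 10" --pt "-0.02 -0.01 0.06 0 0 0 10"

```text
time_s: 21.55
tcp_pos: [0.5048, 0.1814, 0.1387]
ee_rot: [[0.891, -0.453, 0.0], [-0.453, -0.891, -0.0], [0.0, 0.0, -1.0]]
wrist_force: [-1.0, 0.0, 4.8]
gripper_width: 0.292
```

Call:
play_rows --pt "0 0 0.04 0 0 0 10" --pt "0 0 0.06 0 0 0 10" --pt "0 0 0.06 0 0 0 10"

```text
time_s: 21.85
tcp_pos: [0.5049, 0.1815, 0.1373]
ee_rot: [[0.891, -0.453, 0.0], [-0.453, -0.891, -0.0], [0.0, 0.0, -1.0]]
wrist_force: [-1.1, 0.2, 5.6]
gripper_width: 0.289
```

```bash
python3 - <<'E'
from h import *
avg(4)
E
```

```text
t 22.05 tcp [0.5049 0.1814 0.1373] sd [0. 0. 0.] F [-1.2692  0.0831  5.4391  0.0006  0.3715 -0.0391] sdF [0.2865 0.6885 0.24  ] w 0.28701683199944716
```

Call:
play_rows --pt "-0.02 0.01 0.0 0 0 0 10" --pt "-0.02 0.01 0.04 0 0 0 10" --pt "-0.02 0.01 0.07 0 0 0 10" --pt "-0.02 0.01 0.07 0 0 0 10"

```text
time_s: 22.45
tcp_pos: [0.5046, 0.1815, 0.1357]
ee_rot: [[0.891, -0.453, 0.001], [-0.453, -0.891, -0.0], [0.001, -0.0, -1.0]]
wrist_force: [0.4, -0.1, 5.5]
gripper_width: 0.295
```

Call:
play_rows --pt "0 0 0.04 0 0 0 10" --pt "0 0 0.06 0 0 0 10" --pt "0 0 0.06 0 0 0 10"

```text
time_s: 22.75
tcp_pos: [0.5046, 0.1816, 0.1343]
ee_rot: [[0.891, -0.453, 0.001], [-0.453, -0.891, 0.0], [0.001, -0.0, -1.0]]
wrist_force: [-0.7, 0.1, 5.9]
gripper_width: 0.289
```

Call:
play_rows --pt "0 0 0.04 0 0 0 10" --pt "0 0 0.06 0 0 0 10" --pt "0 0 0.06 0 0 0 10"

```text
time_s: 23.05
tcp_pos: [0.5046, 0.1815, 0.1328]
ee_rot: [[0.891, -0.453, 0.001], [-0.453, -0.891, 0.0], [0.001, -0.001, -1.0]]
wrist_force: [-1.1, -0.2, 5.7]
gripper_width: 0.289
```

```bash
python3 - <<'E'
from h import *
cap("side","s15.png",crop=(180,100,260,180),scale=7)
avg(4)
E
```

```text
t 23.3 tcp [0.5046 0.1815 0.1328] sd [0. 0. 0.] F [-0.8715  0.4689  5.8176 -0.0405  0.2173 -0.0152] sdF [0.3642 0.5791 0.3804] w 0.29136634212930257
```

View pics/s15.png

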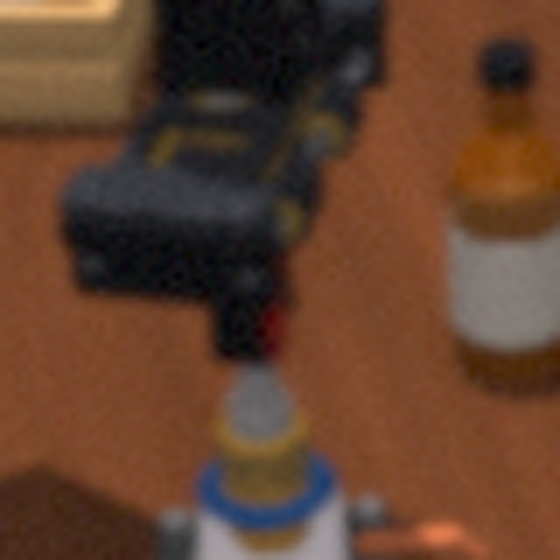

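Call:
play_rows --pt "-0.01 0 0.04 0 0 0 10" --pt "-0.01 0 0.07 0 0 0 10" --pt "-0.01 0 0.07 0 0 0 10"

```text
time_s: 23.6
tcp_pos: [0.5045, 0.1816, 0.1311]
ee_rot: [[0.891, -0.453, 0.001], [-0.453, -0.891, 0.0], [0.001, -0.001, -1.0]]
wrist_force: [0.2, -0.8, 5.5]
gripper_width: 0.291
```

Call:
play_rows --pt "0 0 0.04 0 0 0 10" --pt "0 0 0.06 0 0 0 10" --pt "0 0 0.06 0 0 0 10"

```text
time_s: 23.9
tcp_pos: [0.5045, 0.1816, 0.1297]
ee_rot: [[0.891, -0.453, 0.001], [-0.453, -0.891, 0.0], [0.001, -0.001, -1.0]]
wrist_force: [0.0, -0.5, 6.2]
gripper_width: 0.288
```

Call:
play_rows --pt "0 0 0.04 0 0 0 10" --pt "0 0 0.06 0 0 0 10" --pt "0 0 0.06 0 0 0 10"

```text
time_s: 24.2
tcp_pos: [0.5046, 0.1817, 0.1283]
ee_rot: [[0.891, -0.453, 0.002], [-0.453, -0.891, 0.0], [0.001, -0.001, -1.0]]
wrist_force: [-0.7, 0.4, 7.1]
gripper_width: 0.292
```

```bash
python3 - <<'E'
from h import *
cap("side","s16.png",crop=(180,100,260,180),scale=7)
avg(4)
E
```

```text
t 24.45 tcp [0.5046 0.1817 0.1283] sd [0. 0. 0.] F [-0.6113 -0.1387  6.8468 -0.0813  0.2456 -0.016 ] sdF [0.7649 0.4927 0.4591] w 0.28721915187464725
```

View pics/s16.png

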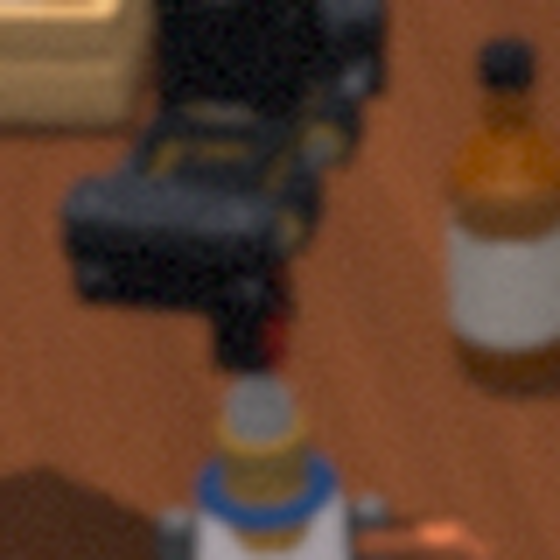

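Call:
play_rows --pt "0 0 0.03 0 0 0 10" --pt "0 0 0.05 0 0 0 10" --pt "0 0 0.05 0 0 0 10"

```text
time_s: 24.75
tcp_pos: [0.5046, 0.1817, 0.127]
ee_rot: [[0.891, -0.453, 0.002], [-0.453, -0.891, 0.0], [0.001, -0.001, -1.0]]
wrist_force: [-0.1, -0.6, 7.7]
gripper_width: 0.295
```

Call:
play_rows --pt "0 0 0.03 0 0 0 10" --pt "0 0 0.04 0 0 0 10" --pt "0 0 0.04 0 0 0 10"

```text
time_s: 25.05
tcp_pos: [0.5046, 0.1817, 0.1261]
ee_rot: [[0.891, -0.453, 0.002], [-0.453, -0.891, 0.0], [0.001, -0.001, -1.0]]
wrist_force: [-0.5, 0.1, 6.2]
gripper_width: 0.29
```

```bash
python3 - <<'E'
from h import *
cap("side","s17.png",crop=(180,100,260,180),scale=7)
avg(4)
E
```

```text
t 25.3 tcp [0.5046 0.1817 0.1261] sd [0. 0. 0.] F [-0.7265 -0.0241  7.1544 -0.094   0.2496 -0.0155] sdF [0.504  0.3215 0.3431] w 0.2884661424847498
```

View pics/s17.png

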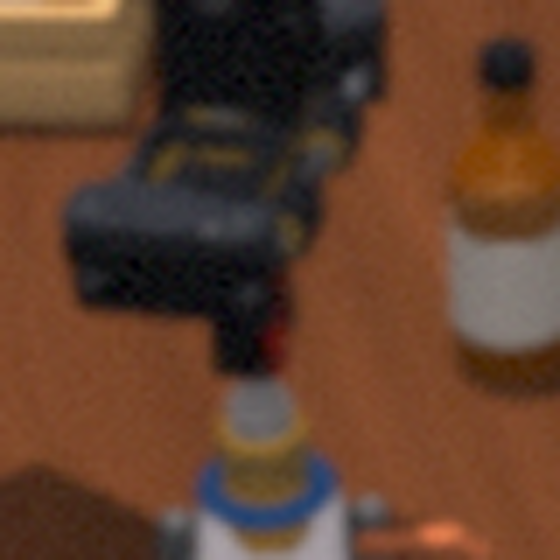

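Call:
play_rows --pt "0 0 0.02 0 0 0 10" --pt "0 0 0.04 0 0 0 10" --pt "0 0 0.04 0 0 0 10"

```text
time_s: 25.6
tcp_pos: [0.5046, 0.1817, 0.1251]
ee_rot: [[0.891, -0.453, 0.002], [-0.453, -0.891, 0.0], [0.001, -0.001, -1.0]]
wrist_force: [-0.4, -0.2, 6.9]
gripper_width: 0.29
```

Call:
play_rows --pt "0 0 0.02 0 0 0 10" --pt "0 0 0.04 0 0 0 10" --pt "0 0 0.04 0 0 0 10"

```text
time_s: 25.9
tcp_pos: [0.5046, 0.1817, 0.124]
ee_rot: [[0.891, -0.453, 0.002], [-0.453, -0.891, 0.0], [0.001, -0.001, -1.0]]
wrist_force: [-1.7, -0.1, 6.8]
gripper_width: 0.293
```

```bash
python3 - <<'E'
from h import *
cap("side","s18.png",crop=(180,100,260,180),scale=7)
avg(4)
E
```

```text
t 26.15 tcp [0.5046 0.1817 0.124 ] sd [0. 0. 0.] F [-0.7155 -0.5135  6.2959 -0.1177  0.2273  0.0133] sdF [0.1371 0.4441 0.2139] w 0.2856632159517665
```

View pics/s18.png

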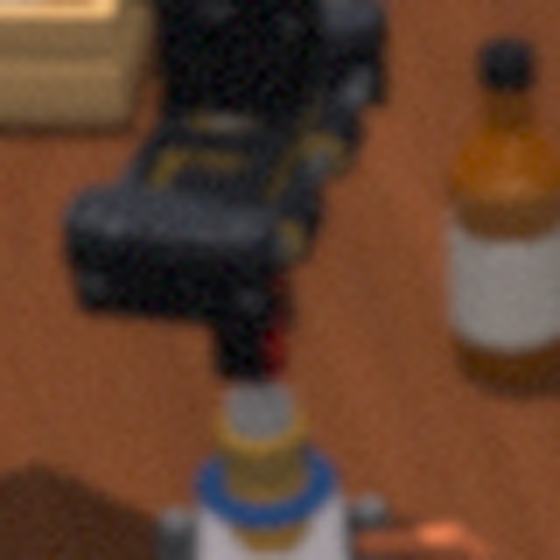

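```bash
cat > fl.py <<'E'
from h import *
def blue_rows():
    out=[]
    for i in range(3):
        d=cap("side"); h=hsv(d); m=(abs(h[...,0]-110)<12)&(h[...,1]>120); m=box(m,(217,168),16); p=np.argwhere(m); out.append([p[:,0].mean(),len(p),p[:,0].max()])
    print("flange row,area,max",np.mean(out,0))
if __name__=="__main__": blue_rows(); st()
E
python3 fl.py; python3 - <<'E'
import cv2,numpy as np
for n in ("s12","s13","s16","s17","s18"):
    im=cv2.imread(f"pics/{n}.png"); h=cv2.cvtColor(im,cv2.COLOR_BGR2HSV).astype(int)
    m=(abs(h[...,0]-110)<12)&(h[...,1]>120); m[:430]=0; m[:,:180]=0;m[:,350:]=0; p=np.argwhere(m); print(n,p[:,0].mean(),len(p),np.percentile(p[:,0],[2,98]))
E
```

```text
flange row,area,max [170.8448  45.6667 174.    ]
t 26.3 tcp [0.5046 0.1817 0.124 ] F [-1.6017  0.253   6.8693] M [-0.1172  0.292   0.0404] w 0.2902190882829699
s12 503.7635767790262 2136 [470. 524.]
s13 503.4653004191896 2147 [470. 524.]
s16 502.6360715924736 2179 [471. 523.]
s17 502.5565338276182 2158 [471. 523.]
s18 500.15156871409636 2263 [470. 521.]
```

Call:
play_rows --pt "0 0 0.02 0 0 0 10" --pt "0 0 0.04 0 0 0 10" --pt "0 0 0.04 0 0 0 10"

```text
time_s: 26.6
tcp_pos: [0.5046, 0.1817, 0.1226]
ee_rot: [[0.891, -0.453, 0.001], [-0.453, -0.891, 0.0], [0.001, -0.001, -1.0]]
wrist_force: [0.1, -0.7, 4.3]
gripper_width: 0.284
```

```bash
python3 fl.py;  python3 - <<'E'
from h import *
cap("side","s19.png",crop=(180,100,260,180),scale=7)
avg(3)
E
```

```text
flange row,area,max [169.015   48.3333 172.    ]
t 26.75 tcp [0.5043 0.1817 0.1225] F [0.1848 0.1222 4.4807] M [-0.0674 -0.1797 -0.0109] w 0.28915545488027283
t 26.95 tcp [0.5041 0.1817 0.1224] sd [0. 0. 0.] F [ 0.5622  0.0678  4.474   0.0388 -0.1939  0.0046] sdF [0.2852 0.4212 0.4762] w 0.292158245751746
```

View pics/s19.png

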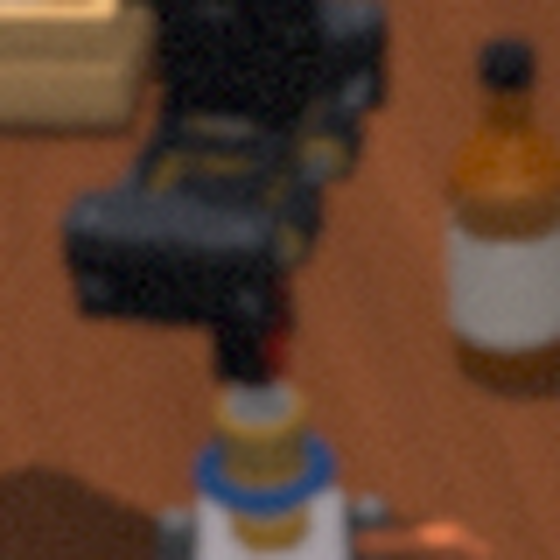

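```bash
python3 - <<'E'
import cv2,numpy as np
for n,x0,y0,s in (("side1",190,130,4),("s3",170,110,8),("s12",180,100,7),("s18",180,100,7),("s19",180,100,7)):
    im=cv2.imread(f"pics/{n}.png"); h=cv2.cvtColor(im,cv2.COLOR_BGR2HSV).astype(int)
    m=(abs(h[...,0]-110)<12)&(h[...,1]>120); Y,X=np.nonzero(m); Y=Y/s+y0;X=X/s+x0
    k=(abs(X-217)<16)&(abs(Y-168)<14); print(n,Y[k].mean(),k.sum()/s/s,np.percentile(Y[k],[1,99]),X[k].mean())
E
python3 fl.py
```

```text
side1 168.44163763066203 71.75 [163.25 172.5 ] 217.72909407665506
s3 168.87394514767934 48.140625 [163.85 172.25] 217.90400843881858
s12 171.9662252541466 43.59183673469388 [166.85714286 175.        ] 218.51598448368114
s18 171.45022410201378 46.183673469387756 [166.71428571 174.42857143] 217.94406918755126
s19 169.34462694708768 48.10204081632653 [164.28571429 172.57142857] 217.71689193284442
flange row,area,max [168.9986  45.6667 172.    ]
t 27.1 tcp [0.504  0.1817 0.1223] F [ 0.2629 -0.15    4.9287] M [ 0.0349 -0.1655 -0.0227] w 0.293226498604067
```

Call:
play_rows --pt "0 0 0.02 0 0 0 10" --pt "0 0 0.02 0 0 0 10" --pt "0 0 0.02 0 0 0 10"

```text
time_s: 27.4
tcp_pos: [0.5039, 0.1817, 0.1218]
ee_rot: [[0.891, -0.454, -0.0], [-0.454, -0.891, 0.0], [-0.0, -0.0, -1.0]]
wrist_force: [0.3, 0.2, 4.0]
gripper_width: 0.29
```

```bash
python3 fl.py; python3 -c "
from h import *
avg(3)"
```

```text
flange row,area,max [168.9173  48.     172.    ]
t 27.55 tcp [0.504  0.1817 0.1218] F [-0.0031 -0.0236  4.8004] M [ 0.0171 -0.1736 -0.0072] w 0.2873055535181811
t 27.7 tcp [0.504  0.1817 0.1218] sd [0. 0. 0.] F [-0.0674  0.0248  4.6742  0.0294 -0.1605 -0.0082] sdF [0.5289 0.2306 0.2396] w 0.2921003429861029
```

Call:
play_rows --pt "0 0 -0.02 0 0 0 10" --pt "0 0 -0.03 0 0 0 10" --pt "0 0 -0.03 0 0 0 10"

```text
time_s: 28.0
tcp_pos: [0.5039, 0.1816, 0.1226]
ee_rot: [[0.891, -0.454, -0.0], [-0.454, -0.891, 0.0], [-0.0, 0.0, -1.0]]
wrist_force: [0.3, 0.1, 4.8]
gripper_width: 0.289
```

```bash
python3 fl.py; python3 -c "
from h import *
avg(3)"
```

```text
flange row,area,max [169.007   48.3333 172.    ]
t 28.15 tcp [0.5039 0.1816 0.1225] F [0.3382 0.4092 4.2233] M [ 0.1002 -0.1262  0.0055] w 0.29096173085514687
t 28.3 tcp [0.5039 0.1816 0.1225] sd [0. 0. 0.] F [-0.266   0.1493  4.4372  0.0085 -0.1235 -0.0275] sdF [0.0876 0.5217 0.4329] w 0.28931870349528166
```

Call:
play_rows --pt "0 0 0 0 0 0 26" --pt "0 0 0 0 0 0 32" --pt "0 0 0 0 0 0 40" --pt "0 0 0 0 0 0 50" --pt "0 0 0 0 0 0 50" --pt "0 0 0 0 0 0 50"

```text
time_s: 28.9
tcp_pos: [0.5037, 0.1815, 0.1223]
ee_rot: [[0.891, -0.454, -0.001], [-0.454, -0.891, -0.0], [-0.0, 0.001, -1.0]]
wrist_force: [0.5, -1.0, 0.1]
gripper_width: 0.555
```

```bash
python3 fl.py; python3 - <<'E'
from h import *
cap("side","s20.png",crop=(180,90,260,180),scale=6)
avg(3)
E
```

```text
flange row,area,max [168.6756  44.3333 172.    ]
t 29.05 tcp [0.5039 0.1816 0.1225] F [ 0.0388  0.4534 -0.0372] M [ 0.0142  0.0361 -0.048 ] w 0.5712343625200564
t 29.25 tcp [0.5039 0.1817 0.1226] sd [0. 0. 0.] F [ 0.1647 -0.1598  0.0185 -0.0231  0.0152 -0.0028] sdF [0.554  0.2462 0.2439] w 0.5705083062154408
```

View pics/s20.png

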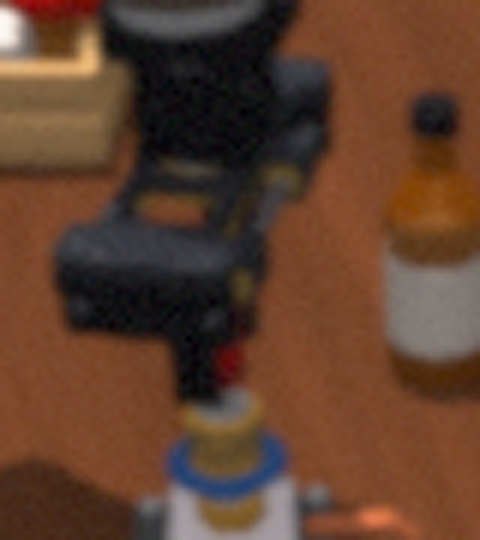

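Released with force near zero, and the sleeve is still forward. Next I lift clear and back away.

Call:
play_rows --pt "0 0 -0.4 0 0 0 50" --pt "0 0 -1.2 0 0 0 50" --pt "0 0 -2.2 0 0 0 50" --pt "0 0 -3.2 0 0 0 50" --pt "0 0 -4.2 0 0 0 50" --pt "-1 0 -5 0 0 0 50" --pt "-2 -1 -5.4 0 0 0 50" --pt "-3 -2 -5.4 0 0 0 50" --pt "-4 -3 -5.4 0 0 0 50" --pt "-4.8 -4 -5.4 0 0 0 50" --pt "-5 -4.5 -5.4 0 0 0 50" --pt "-5 -4.5 -5.4 0 0 0 50"

```text
time_s: 30.45
tcp_pos: [0.4436, 0.34, 0.2577]
ee_rot: [[0.892, -0.452, 0.0], [-0.452, -0.892, 0.0], [0.0, -0.0, -1.0]]
wrist_force: [1.3, -0.3, -0.4]
gripper_width: 0.577
```

```bash
python3 fl.py; python3 - <<'E'
from h import *
cap("side","s21.png",crop=(180,110,300,200),scale=6)
d=cap("top","t21.png",crop=(150,150,400,290),scale=3)
avg(2)
m=[o for o in r.spot_in("top","red_nozzle")[:4]]
for o in m: print(o["score"],np.array(o["centre"]))
for n in("blue_nozzle","drink_can","cordial_bottle"):
    for o in r.spot_in("top",n)[:1]: print(n,np.array(o["centre"]))
E
```

```text
flange row,area,max [168.2205  71.3333 172.    ]
t 30.6 tcp [0.4438 0.3376 0.2577] F [ 0.6778 -0.2963  0.0639] M [-0.0476  0.0126 -0.0582] w 0.5764144280272906
t 30.8 tcp [0.4439 0.3376 0.2578] sd [0.     0.0001 0.    ] F [ 0.4103 -0.1636 -0.5211 -0.0299 -0.0002 -0.0037] sdF [0.2712 0.2585 0.0777] w 0.5717269906038618
0.7 [ 0.4493 -0.1247  0.105 ]
0.46 [ 0.5256 -0.0037  0.1058]
blue_nozzle [ 0.5683 -0.1946  0.1216]
drink_can [ 0.7513 -0.0557  0.1115]
cordial_bottle [0.6407 0.3185 0.1064]
```

View pics/s21.png

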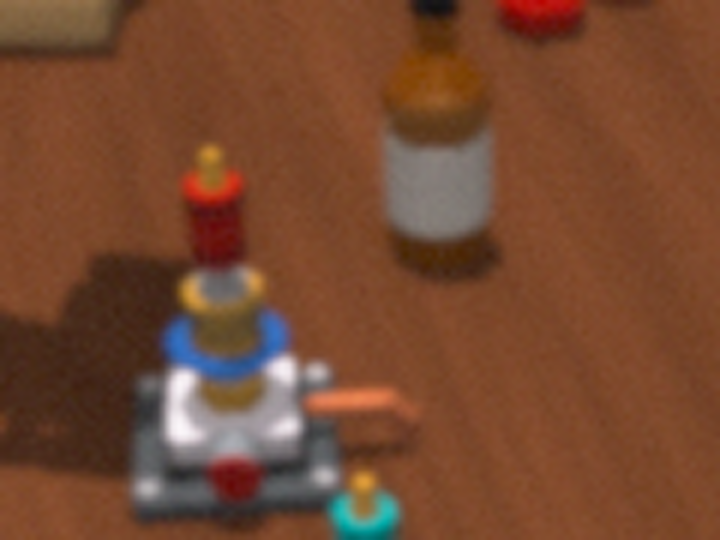

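View pics/t21.png

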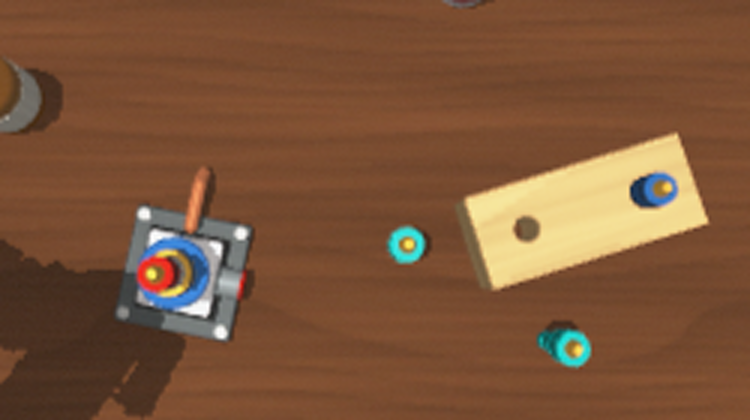

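The side view shows the red nozzle upright in the mouth (crop (215,220)). The flange is back at its starting row, 168.2 against 168.4 before. Blue nozzle, can and bottle are where they were, so I'm handing in.

```bash
python3 -c "
from h import *
print(r.finish_job())"
```

```text
the job is handed in; nothing more can be done
None
```

The red nozzle is plugged into the coupler, the sleeve has sprung forward over it, and the job was handed in at about 31 s. The hand-in gives no verdict, so the result below rests on my own checks.

- **Sleeve:** I pushed the flange down about 14 mm with the fingertips, at 7–8 N. After I lifted off, the picture showed the sleeve staying back.
- **Nozzle:** I took the red nozzle by its grip, lined it up over the mouth and pressed it in by small steps. The highest push I read was about 9 N. The force then dropped and the sleeve sprang forward. I let go and backed away.
- **Last checks:**
  - **Sleeve forward:** the flange is back at its starting image row, 168.2 against 168.4, which is good to about 1 mm.
  - **Nozzle:** it stands upright in the mouth in both views. I judged this by eye and did not measure its tilt or depth.
  - **Other objects:** network readings for the blue nozzle, can and bottle are within about 5 mm of the start, which is about the networks' own error.
  - **Gripper:** it is well clear of everything and reads about zero force.
- **Disagreement:** the network no longer reported the red nozzle in its new place. It listed only the two turquoise look-alikes, so for the red nozzle I relied on the pictures.
- **Not tested:** I did not tug the nozzle to prove the lock.

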